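# Clip a glued spindle with the clip pliers and set the glue timer

## Task

The split maple spindle has just been glued. Take the clip pliers from their wooden holder block and squeeze the ears of the open hose clip round the spindle together with them until the clip snaps and stays shut, then put the pliers back upright in their block. Then start the glue time: twist the timer up past its top (60 minute) mark to wind the bell, bring it back down to 50 minutes and let go. Keep the gripper's fingers off the clip, and do not shift or tip the glue bottle.

Things in the scene. Friction and masses are not known exactly. Their poses are not given: they have to be found in the camera images.
- pliers: Spring-opened steel pliers, black rubber grips, 150 mm long, 0.13 kg, standing jaws down in their block. Origin at the pivot, z along the middle line to the handles, halves open along y. Jaws 7 mm thick, 14 mm wide (x), gripping faces 22 mm long, reach 55 mm below the pivot at rest, 60 mm when parallel. Gap between jaw tips 49 mm at rest, 14 mm when parallel.
- pliers_grip (a point): Where to squeeze the pliers: on their middle line, 66 mm above the pivot. Rubber grips 16 mm wide (x), 40 to 92 mm above the pivot. Their outer faces are here 62 mm apart (along y) at rest, 21 mm with the jaws parallel. The spring pushes each outward with 8 N at rest, 16 N when parallel; snapping the clip adds up to 9 N. Squeezed to 55 mm they can be carried, jaw tips 40 mm apart.
- pliers_a (a joint): Squeeze of one half of the pliers, rad: 0 at rest (open), 0.30 with the jaws parallel 14 mm apart, stop at 0.33. The other half mirrors it.
- pliers_block: Dark hardwood block, 58 (x) x 104 (y) x 51 mm high, fixed to the bench, origin under its centre. A pocket 21 mm (x) by 72 mm (y) goes from its top down to 12 mm above the bench; the pliers stand in it on their jaw tips, their y along the pocket (either way round).
- block_rest (a point): Where the pivot of the pliers rests: on the block's axis, 67 mm above the bench.
- clip: Black plastic snap hose clip, open, on the light wood spindle (46 mm thick) strapped in a wooden cradle fixed to the bench. Origin on the spindle's axis, 62 mm above the bench. y runs along the spindle; z points midway between the two ears, leaning 30 degrees from vertical to the robot's right; x is the squeezing direction. Each ear is hinged below the spindle and yields a few mm sideways.
- ear_right_face (a point): Middle of the outer face of the right-hand ear (seen from the robot), 48 mm from the spindle's axis. Both ears are flat plates 5 mm thick, 24 mm wide (y), tops 62 mm from the axis; jaws may grip them from 40 to 62 mm. Outer faces 29 mm apart when open; the clip clicks at about 17 mm (12 N), so squeeze to 15 mm; let go, it stays shut at 17 mm.
- ear_left_face (a point): Middle of the outer face of the left-hand ear (seen from the robot), 48 mm from the spindle's axis. This ear has a window through which the barbed tongue of the other ear passes; the tongue sticks out behind it by up to 10 mm, below 38 mm from the axis.
- timer_base: White round bench timer, 94 mm across, 32 mm high, fixed to the bench, origin under its centre. Its dial has a tick every 5 minutes (longer every 15, thickest at 0 and 60), read clockwise from above, 5 degrees a minute: seen from above 0 lies 30 degrees clockwise of this body's +x, 60 lies 30 degrees anticlockwise of it, 50 lies 80 degrees anticlockwise of it.
- timer_grip (a point): On the timer's axis, 58 mm above the bench, where to hold the grey bar knob. The bar is 52 mm long, 13 mm thick, 39 to 67 mm above the bench, over a round skirt 58 mm across (33 to 39 mm). A black line at one end is the pointer; it points along this point's x axis turned 30 degrees clockwise (seen from above).
- timer (a joint): Turn of the knob, rad, growing clockwise seen from above: 0.0873 a minute, so 50 minutes is 4.363, the top mark (60 minutes) 5.236, the stop 5.498. It stays where it is left (friction about 0.05 N m).
- glue: White glue bottle, 60 mm across, 150 mm high, standing loose. Origin at the centre of its foot.
- stand_3: Tall dark upright instrument stand (590 mm high, 165 mm wide) fixed at the back of the bench, left of the middle; its front reaches to about 100 mm before this origin at bench height. Draw the arm back towards the robot when swinging past it.
- cola_tint: Brown bottle with a yellow cap, fixed, just right of the tall stand and beside the cradle, 66 mm across, 200 mm high; origin at its foot.
- media_shelf: Bookshelf along the right-hand wall, fixed; its underside, 390 mm above the bench, is at this origin's height and its front 80 mm to the left of it. Keep the leaning wrist clear of it.
There are look-alikes about, which are no part of the job. Of the things shaped like the timer_base, the white one is meant.

How it is judged (in metres and radians):
On the way, in this order (a step that is already met when the one before it is completed fails the run):
1. the ears of the clip have been brought within 18 mm of each other (outer faces) with the pliers at the clip (distance between ear_right_face and ear_left_face below 0.018 m and distance between pliers and clip below 0.13 m).
2. the timer has been twisted past its top mark (value of joint timer above 5.262 rad).
At the end, for the whole second after the job is handed in: The clip is latched with its outer ear faces at most 19.5 mm apart, the pliers stand released and still in their block (pivot within 12 mm of its resting point, within 0.2 rad of upright), and the timer, wound past 60, reads 50 minutes within 1 minute (distance between ear_right_face and ear_left_face below 0.0195 m and distance between pliers and block_rest below 0.012 m and angle between pliers's own z axis and vertical below 0.2 rad and linear speed of pliers below 0.02 m/s and value of joint timer between 4.276 and 4.451 rad); the robot touches nothing.
It fails at once if the fingers pressed on the clip (contact force between the fingers and clip above 2 N).
It fails at once if the glue bottle was pushed away or knocked over (distance of glue from where it was at the start of the episode above 0.04 m or angle between glue's own z axis and vertical above 0.4 rad).
It also fails if it takes over 72 s, if anything falls off the work surface, if the arm or the gripper's body presses on something with over 40 N, if the wrist force passes 120 N, or if a joint passes its speed limit or range.

## Robot

A 6-joint arm with a two-finger parallel gripper is mounted at the origin on a cart in front of the work surface, level with it; the furniture and walls round the work are solid. World frame = base frame: x ahead of the robot, y to its left, z up, the work surface at z = 0. Lengths are in mm, angles in degrees, forces in N, time in s.
With the tool pointing down it reaches from about 350 to 850 mm from the base axis. Payload 8.1 kg.
Tool frame: the origin (TCP) lies where the fingers leave the gripper's body, on its centre line; the fingertips stand 73 mm ahead of it and the grasp point (between the pads) lies 54 mm ahead of it; z points along the fingers, y is the line along which they close (so a half turn about z gives the same grasp; the last joint's range is limited). The gripper opens to 85 mm and grips with 20 to 120 N. Pads are 22 mm wide; open, the fingers measure 114 mm over their backs; the gripper's body (76 mm by 85 mm) begins 54 mm behind the grasp point. The pads swing forward as they close: fully open they stand 13 mm farther back than shut.
Start: joints at [69.076, 7.471, 85.268, -0, 87.261, -4.893], TCP at [165.676, 576.678, 303.892] pointing down, gripper open.
Joint ranges: [-169.43, 169.43], [-51.17, 129.36], [1.28, 143.12], [-76.62, 256.62], [0, 156.53], [-152.29, 152.29]. Speed limits (degrees/s): [136.94, 136.94, 159.86, 180, 180, 180].

## Interface

Orientations are given as [roll, pitch, yaw] about the fixed x, y, z axes, in that order (R = Rz(yaw) Ry(pitch) Rx(roll)).
In Python, from bench import sense, optics, r gives the robot as it stands.
- The arm moves only by the tool servo_tool, never from a script. Its argument "plan" is a list that holds one entry, the list of rows, each a list of 5 numbers: the shift along the world's x, y, z in m, then the turn about the world's z in degrees, then the finger opening in m, from 0 to 0.0854. A call has 1 to 10 rows; each row shifts and turns the commanded pose from where the row before left it; what a row does not reach is not made up. A row lasts 1/10 s, in which the tool goes at most 50 mm and 8.59 degrees, less where a joint would pass 70% of its speed; a pose out of reach is approached as far as the arm can. A call is refused whole if a number of a shift passes 0.05 or a number of a turn 8.59, either way. A call with a gripper value outside its range is refused whole. The fingers move at their own pace and stop on an object; "force" is the grip in N (left out, the last holds). Time passes only in rows, so rows that do not move let the fingers close. It gives the time, the measured TCP pose, the force, the opening and the grip force at its end, in the units of the state.
- sense(): the state, without advancing time (a new reading comes with each control period).
- optics.snapshot(name): name is "side" or "top"; returns a dict with "frame" (400x640x3 uint8, blue, green, red), "fx", "fy", "cx", "cy" (pixels), "cam_to_world" (4x4, takes a point from camera to world coordinates). Camera axes: x right, y down, z forward; pixel columns grow to the right and rows downward; lengths in mm; the calibration is good to about 2 mm. A picture is of the moment at which its call begins. There is no depth.
- r.hand_in(): hands the job in; it is judged then, once.
The state is a dict: "time": time; "joint_pos": joint angles; "qd": joint speeds; "joint_efforts": joint torques, N m; "tool_pos": TCP position; "tcp_rot": TCP orientation; "ft_force": force on the tool from outside, world axes, zero at the start; "wrist_torque": the same for the moment, N m; "finger_gap": finger opening in mm; "grip_force": force on a finger pad.
Only numpy, scipy, OpenCV 4.12 (cv2) and the standard library are available. Lean on these libraries where they do the work, as an engineer would, in place of code of your own. Each camera call takes 0.05 s, during which the arm holds its last target. There are 200 camera calls.

## Working session

There is one attempt and no reset: what is moved stays moved. The work goes in short steps, Python scripts to look and compute and a tool call to move; the robot and the scene stay as the last step left them, time stands still between calls to the robot, and variables do not carry over. Pictures are saved under pics/ and viewed, at most 10 in all, crops included, and the job is handed in when it is done.

Besides the shell and the picture viewer there is one more tool, called after "Emit:" by a JSON object that holds its "name" and its "arguments". servo_tool: Moves the arm, as the interface text tells. Its arguments: {"type":"object","properties":{"plan":{"type":"array"},"force":{"type":"number"}},"required":["plan"]}

```bash
ls; mkdir -p pics
python3 - <<'E'
from bench import sense, optics, r
import cv2,numpy as np
print(sense())
for n in("side","top"):
    s=optics.snapshot(n); cv2.imwrite(f"pics/{n}0.png",s["frame"]); print(n,s["fx"],s["fy"],s["cx"],s["cy"],np.round(s["cam_to_world"],4).tolist())
E
```

```text
pics
{'time': 0.0, 'joint_pos': array([ 6.90756058e+01,  7.51535864e+00,  8.53304163e+01, -1.47292792e-04,
        8.72594519e+01, -4.89121709e+00]), 'qd': array([-0.02815884,  0.01999375, -0.02704124, -0.06753978,  0.01749952,
       -0.03149401]), 'joint_efforts': array([-3.58846082e-04, -5.69379795e+01, -5.00570190e+01, -2.18580117e-04,
        1.45473343e-02, -1.22093088e-06]), 'tool_pos': array([165.52934128, 576.28609651, 302.83077919]), 'tcp_rot': array([-1.79895144e+02, -8.82549950e-03,  1.63966822e+02]), 'ft_force': array([ 0.41263585,  0.20822869, -0.12849055]), 'wrist_torque': array([ 0.03442071, -0.04284249,  0.0734942 ]), 'grip_force': 0.0, 'finger_gap': 85.65394312809356}
side 486.5007392635288 486.5007392635288 326.7340316330213 195.84873107630037 [[-0.9734, -0.0671, 0.2189, 232.0702], [-0.2277, 0.3864, -0.8938, 1389.5536], [-0.0246, -0.9199, -0.3915, 907.8872], [0.0, 0.0, 0.0, 1.0]]
top 370.166921385836 370.166921385836 312.5734809464259 200.5812607911755 [[-0.033, -0.9074, 0.4189, -2.8996], [-0.9995, 0.0302, -0.0132, -88.5753], [-0.0006, -0.4191, -0.908, 1583.8236], [0.0, 0.0, 0.0, 1.0]]
```

View pics/side0.png

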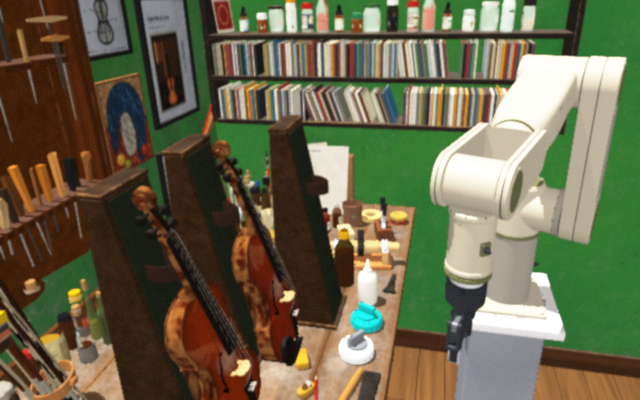

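View pics/top0.png

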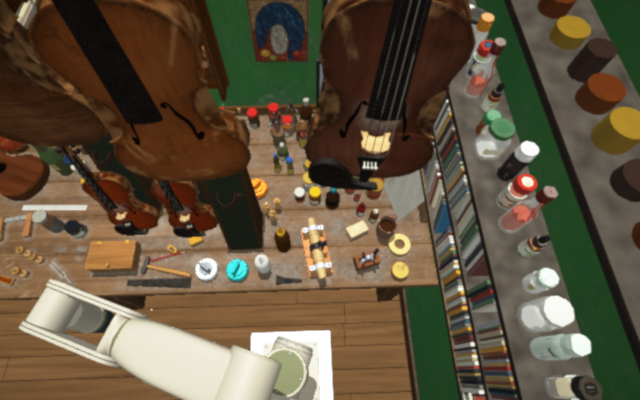

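The side view shows the white timer at about (356,347), a teal look-alike at (367,318), the glue at (368,285) and the cola bottle at (344,258). In the top view the timer is at (206,269), the glue at (262,263), the spindle at (316,245), and the block with the pliers is probably at (366,260). I'll zoom in on these.

```bash
cat > h.py <<'E'
import cv2,numpy as np
from bench import sense,optics,r
def ray(s,uv):
    M=np.array(s["cam_to_world"]); uv=np.atleast_2d(np.array(uv,float))
    d=np.c_[(uv[:,0]-s["cx"])/s["fx"],(uv[:,1]-s["cy"])/s["fy"],np.ones(len(uv))]@M[:3,:3].T
    return M[:3,3],d
def plane(s,uv,z):
    o,d=ray(s,uv); return o+d*((z-o[2])/d[:,2])[:,None]
def proj(s,p):
    M=np.linalg.inv(np.array(s["cam_to_world"])); q=np.atleast_2d(p)@M[:3,:3].T+M[:3,3]
    return np.c_[s["fx"]*q[:,0]/q[:,2]+s["cx"],s["fy"]*q[:,1]/q[:,2]+s["cy"]]
def two(sa,ua,sb,ub):
    oa,da=ray(sa,ua); ob,db=ray(sb,ub); da=da[0];db=db[0]
    t=np.linalg.lstsq(np.c_[da,-db],ob-oa,rcond=None)[0]
    a=oa+t[0]*da;b=ob+t[1]*db
    return (a+b)/2,np.linalg.norm(a-b)
def crop(s,x0,y0,x1,y1,k,name):
    cv2.imwrite("pics/"+name,cv2.resize(s["frame"][y0:y1,x0:x1],None,fx=k,fy=k,interpolation=cv2.INTER_CUBIC))
E
python3 - <<'E'
from h import *
t=optics.snapshot("top");s=optics.snapshot("side")
np.save("top0.npy",t,allow_pickle=True);np.save("side0.npy",s,allow_pickle=True)
a=cv2.resize(t["frame"][215:290,185:415],None,fx=3.4,fy=3.4,interpolation=cv2.INTER_CUBIC)
cv2.imwrite("pics/t1.png",a)
crop(s,325,195,425,370,3.4,"s1.png")
E
```

```text
(no output)
```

View pics/t1.png

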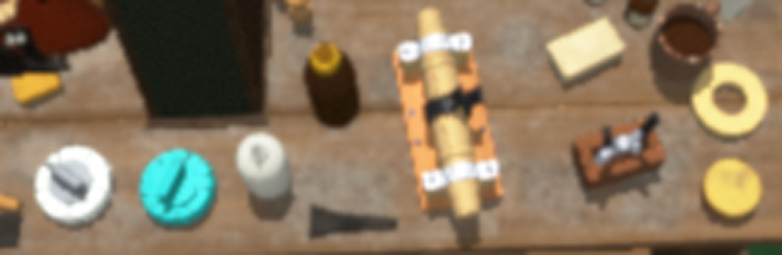

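View pics/s1.png

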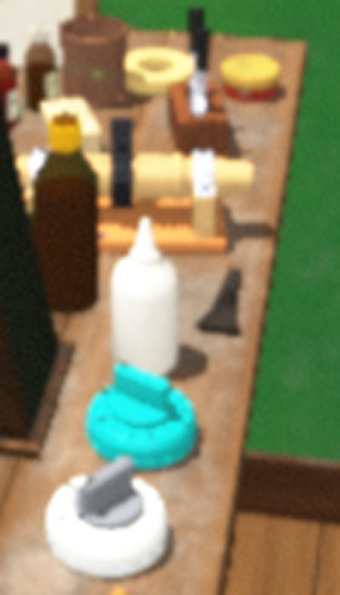

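The top crop (scale 3.4, offset 185,215) shows the white timer at (73,185), the teal decoy at (178,188) and the glue at (265,165). The spindle runs from (430,12) to (467,213), with the black clip at (455,103). The block is at (618,153), its long side tilted slightly, with the pliers' handles at (650,125). In the side crop the clip is at (122,160), the pliers at (200,60) and the timer at (107,520). Next I'll measure with colour masks.

Run:
```python
from h import *
t=np.load("top0.npy",allow_pickle=True).item();s=np.load("side0.npy",allow_pickle=True).item()
def comp(im,roi,fn,nm,mn=8):
    x0,y0,x1,y1=roi; hsv=cv2.cvtColor(im,cv2.COLOR_BGR2HSV).astype(int)[y0:y1,x0:x1]
    m=fn(hsv[...,0],hsv[...,1],hsv[...,2]).astype(np.uint8)
    cs,_=cv2.findContours(m,cv2.RETR_EXTERNAL,cv2.CHAIN_APPROX_NONE,offset=(x0,y0))
    out=[]
    for c in sorted(cs,key=cv2.contourArea)[::-1][:3]:
        if cv2.contourArea(c)<mn: continue
        b=cv2.minAreaRect(c); out.append(c); print(nm,cv2.contourArea(c),np.round(b[0],1),np.round(b[1],1),round(b[2],1),np.array(cv2.boundingRect(c)))
    return out
T=t["frame"];S=s["frame"]
hsv=cv2.cvtColor(T,cv2.COLOR_BGR2HSV)
for p in [(360,262),(378,258),(318,245),(206,265),(205,270),(313,232)]: print(p,hsv[p[1],p[0]])
white=lambda h,s,v:(s<45)&(v>150)
c=comp(T,(190,250,225,288),white,"timerT");c2=comp(S,(335,325,380,366),white,"timerS")
g=comp(T,(250,248,278,280),white,"glueT")
blk=comp(T,(348,245,386,278),lambda h,s,v:((h<9)|(h>174))&(s>90),"blockT")
clip=comp(T,(308,230,330,260),lambda h,s,v:v<55,"clipT");clipS=comp(S,(350,225,370,262),lambda h,s,v:v<55,"clipS")
ha=comp(T,(348,240,386,275),lambda h,s,v:(v<50),"handT",3);hS=comp(S,(375,190,395,235),lambda h,s,v:(v<60),"handS",3)
print("timer",plane(t,np.mean(c[0][:,0],0),30),plane(s,np.mean(c2[0][:,0],0),25) if c2 else "")
print("block corners z51")
if blk:
    print(np.round(plane(t,cv2.boxPoints(cv2.minAreaRect(blk[0])),45)))
# spindle centreline
h=hsv.astype(int); 
pts=[]
for v in list(range(220,240,2))+list(range(250,264,2)):
    row=h[v,300:335]; m=(row[:,0]>14)&(row[:,0]<30)&(row[:,1]>60)&(row[:,2]>150)
    k=np.flatnonzero(m); 
    if len(k)>3: pts.append((300+(k.min()+k.max())/2,v,k.max()-k.min()))
pts=np.array(pts); print(pts.tolist())
crop(t,295,215,395,290,8,"t2.png")
```

```text
(360, 262) [  4  30 134]
(378, 258) [ 11 150 173]
(318, 245) [18 21 61]
(206, 265) [104  16 206]
(205, 270) [107  20 116]
(313, 232) [ 22 102 243]
timerT 383.0 [206.  268.5] [21. 22.] 90.0 [195 258  23  22]
timerS 758.0 [356.3 348.8] [33.9 34.6] 45.0 [338 330  37  35]
glueT 151.0 [262. 261.] [14. 14.] 90.0 [255 254  15  15]
clipT 16.0 [321.5 244.5] [5. 7.] 90.0 [318 242   8   6]
clipS 18.0 [360.5 251. ] [6. 3.] 90.0 [359 248   4   7]
clipS 14.5 [351.  256.5] [2. 9.] 0.0 [350 252   3  10]
handS 38.5 [383. 206.] [16.  4.] 90.0 [381 198   5  17]
timer [[410.1185372 353.2606732  30.       ]] [[413.8712724  361.39602099  25.        ]]
block corners z51
[[317.0, 220.0, 34.0], [317.0, 222.0, 34.0], [315.5, 224.0, 31.0], [315.5, 226.0, 31.0], [314.0, 228.0, 28.0], [311.0, 230.0, 22.0], [320.0, 232.0, 22.0], [321.5, 234.0, 25.0], [322.0, 236.0, 24.0], [320.5, 238.0, 23.0], [317.0, 250.0, 34.0], [317.0, 252.0, 34.0], [317.0, 254.0, 34.0], [316.5, 256.0, 33.0], [316.0, 258.0, 32.0], [317.0, 260.0, 34.0], [320.5, 262.0, 27.0]]
```

View pics/t2.png

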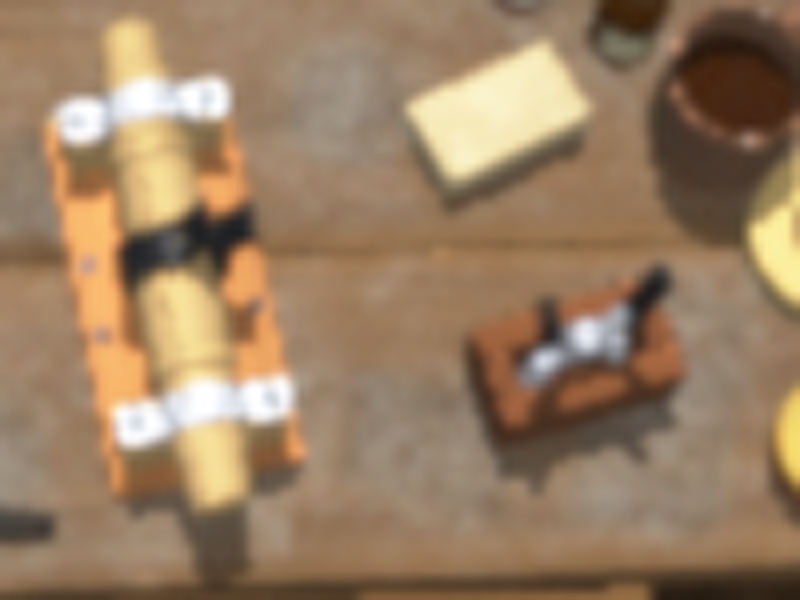

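The 8x crop (offset 295,215) shows the spindle's centre line through (133,60) and (215,460), and the clip band crossing it at about (175,247) with ears at (205,235) and (240,222). The pliers' pivot is at about (585,338) and the handle tops at (548,308) and (655,280). The block's top left corner is (470,333) and its top right corner (640,275).

Run:
```python
from h import *
t=np.load("top0.npy",allow_pickle=True).item();s=np.load("side0.npy",allow_pickle=True).item()
c=lambda *p:(np.array(p,float)+.5)/8-.5+[295,215]
P=lambda u,z:np.round(plane(t,c(u),z)[0],1)
print("block TL,TR z51",P((470,333),51),P((640,275),51),"bottom front z0",P((510,440),0),P((685,375),0))
print("pivot z67",P((585,338),67)); a,b=P((548,308),155),P((655,280),155); print("handles",a,b,(a+b)/2,np.linalg.norm(a-b),np.degrees(np.arctan2(*(a-b)[:2][::-1])))
f,n=P((133,60),62),P((215,460),62); print("spindle",f,n,np.degrees(np.arctan2(f[1]-n[1],f[0]-n[0])))
print("band z86",P((175,247),86),"earL z110",P((205,235),115),"earR z100",P((240,222),105))
cs=lambda u,v:(np.array([u,v],float)+.5)/3.4-.5+[325,195]
print("clip side: band y?", two(t,c((175,247)),s,cs(122,160)))
print("handle side", two(t,c((655,280)),s,cs(197,14)), two(t,c((585,338)),s,cs(200,95)))
for n_,y in(("clipside plane",0),):
    o,d=ray(s,[cs(122,120),cs(122,200)]); 
    for yy in(-70,-90,-110): print(yy,np.round(o+d*((yy-o[1])/d[:,1])[:,None],1).tolist())
```

```text
block TL,TR z51 [ 437.4 -276.    51. ] [ 466.4 -369.8   51. ] bottom front z0 [ 391.7 -299.2    0. ] [ 424.5 -398.     0. ]
pivot z67 [ 428.1 -334.4   67. ]
handles [ 419.1 -303.1  155. ] [ 431.8 -358.   155. ] [ 425.45 -330.55  155.  ] 56.34980035457088 103.02510137510701
spindle [ 595.1 -101.2   62. ] [ 370.8 -136.8   62. ] 9.018531430139053
band z86 [ 479.2 -119.9   86. ] earL z110 [ 475.8 -135.   115. ] earR z100 [ 485.5 -153.9  105. ]
clip side: band y? (array([ 482.23825482, -120.02369796,   78.09163417]), np.float64(1.0171935315652827))
handle side (array([ 435.14791015, -359.81963626,  145.53163023]), np.float64(0.9854809706135743)) (array([ 429.38710396, -336.23524995,   54.55725662]), np.float64(4.337332914677263))
-70 [[474.5, -70.0, 151.0], [474.3, -70.0, 59.5]]
-90 [[477.9, -90.0, 140.7], [477.6, -90.0, 47.9]]
-110 [[481.2, -110.0, 130.3], [480.9, -110.0, 36.2]]
```

Emit:
{"name": "servo_tool", "arguments": {"plan": [[[0.025, -0.0354, 0, -6.7, 0.085], [0.025, -0.0354, 0, -6.7, 0.085], [0.025, -0.0354, 0, -6.7, 0.085], [0.025, -0.0354, 0, -6.7, 0.085], [0.025, -0.0354, 0, -6.7, 0.085], [0.01, -0.0425, 0, -6.7, 0.085], [0.01, -0.0425, 0, -6.7, 0.085], [0.01, -0.0425, 0, -6.7, 0.085], [0.01, -0.0425, 0, -6.7, 0.085], [0.015, -0.0417, 0, -6.7, 0.085]]], "force": 40}}

```text
time: 1.2
tool_pos: [345.4, 186.4, 303.9]
tcp_rot: [180.0, -0.0, 96.7]
ft_force: [1.0, 0.3, 0.1]
finger_gap: 85.1
grip_force: 0.0
```

Emit:
{"name": "servo_tool", "arguments": {"plan": [[[0.015, -0.0417, 0, -6.7, 0.085], [0.015, -0.0417, 0, -6.7, 0.085], [0.015, -0.0417, 0, -6.7, 0.085], [0.015, -0.0417, 0, -6.7, 0.085], [0.015, -0.0417, 0, -6.7, 0.085], [0.0, -0.045, 0, -6.7, 0.085], [0.0, -0.045, 0, -6.7, 0.085], [0.0, -0.045, 0, -6.7, 0.085], [0.0, -0.045, 0, -6.7, 0.085]]]}}

```text
time: 2.1
tool_pos: [420.2, -202.4, 303.9]
tcp_rot: [180.0, -0.0, 36.4]
ft_force: [1.3, -0.3, 0.2]
finger_gap: 85.4
grip_force: 0.0
```

Emit:
{"name": "servo_tool", "arguments": {"plan": [[[0.003, -0.0442, 0, -6.5, 0.085], [0.003, -0.0442, 0, -6.5, 0.085], [0.003, -0.0442, 0, -6.4, 0.085], [0, 0, -0.03, 0, 0.085], [0, 0, -0.025, 0, 0.085], [0, 0, 0, 0, 0.085]]]}}

```text
time: 2.7
tool_pos: [427.8, -331.9, 244.3]
tcp_rot: [-179.6, 0.2, 17.2]
ft_force: [0.0, 0.4, -0.2]
finger_gap: 85.1
grip_force: 0.0
```

Run:
```python
from h import *
t=optics.snapshot("top");s=optics.snapshot("side");st=sense();print(st["tool_pos"],st["tcp_rot"])
for n,v in(("top",t),("side",s)): print(n,proj(v,st["tool_pos"]),proj(v,st["tool_pos"]-[0,0,60]))
a=cv2.resize(t["frame"][200:300,320:420],None,fx=4,fy=5);b=cv2.resize(s["frame"][150:250,340:440],None,fx=4,fy=5)
cv2.imwrite("pics/a.png",np.hstack([a,b]))
```

```text
[ 429.4318903  -332.81136021  248.79050553] [-1.79925191e+02  4.03542319e-02  1.72748674e+01]
top [[373.72340467 242.93625482]] [[371.43713998 247.76091465]]
side [[383.88197303 176.66792894]] [[383.54755559 191.31377652]]
```

View pics/a.png

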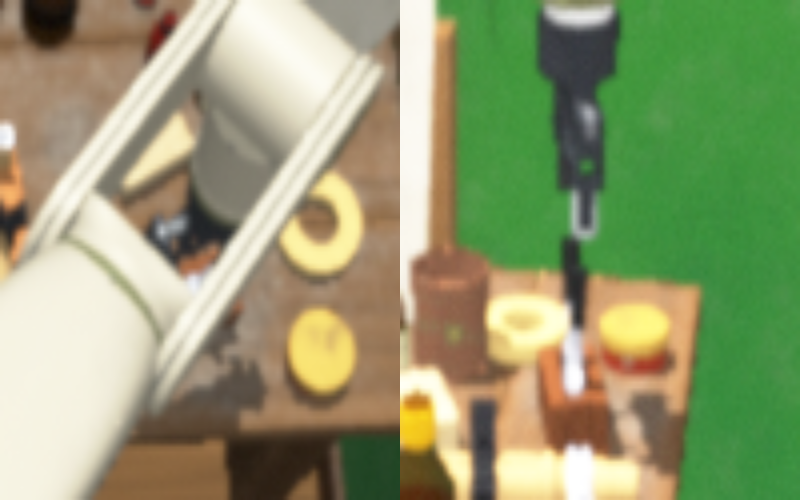

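The side half shows the fingertips in line with the handles to within about 1 px: the tool axis is at u≈575 and the handles at ≈574. The pliers are yawed about 103°, so I'll turn a little, descend and grip.

Emit:
{"name": "servo_tool", "arguments": {"plan": [[[0, 0, -0.025, -2, 0.085], [0, 0, -0.025, 0, 0.085], [0, 0, -0.015, 0, 0.085], [0, 0, 0, 0, 0.06], [0, 0, 0, 0, 0.053], [0, 0, 0, 0, 0.053], [0, 0, 0, 0, 0.053], [0, 0, 0, 0, 0.053]]], "force": 40}}

```text
time: 3.6
tool_pos: [432.1, -335.3, 189.3]
tcp_rot: [179.6, -0.3, 15.3]
ft_force: [-0.0, -0.7, 11.3]
finger_gap: 53.3
grip_force: 10.5
```

Emit:
{"name": "servo_tool", "arguments": {"plan": [[[0, 0, 0.02, 0, 0.053], [0, 0, 0.03, 0, 0.053], [0, 0, 0.04, 0, 0.053], [0, 0, 0.04, 0, 0.053], [0, 0, 0.03, 0, 0.053], [0, 0, 0, 0, 0.053]]]}}

```text
time: 4.2
tool_pos: [431.4, -334.6, 352.5]
tcp_rot: [179.4, -0.4, 15.3]
ft_force: [0.2, -0.4, -0.5]
finger_gap: 53.1
grip_force: 7.6
```

Run:
```python
from h import *
s=optics.snapshot("side");st=sense();print(st["tool_pos"],st["tcp_rot"],st["ft_force"],st["finger_gap"],st["grip_force"])
print(proj(s,st["tool_pos"]),proj(s,st["tool_pos"]-[0,0,50+66]),proj(s,st["tool_pos"]-[0,0,50+66+56]))
crop(s,350,90,420,240,4,"b.png")
```

```text
[ 430.79813171 -334.05970793  349.11670379] [179.59098194  -0.25067962  15.283503  ] [ 0.8369072  -0.14105912 -1.62082867] 53.4402107739776 7.587078764336184
[[384.13311965 151.2053356 ]] [[383.47483349 180.39041592]] [[383.16848197 193.9724931 ]]
```

View pics/b.png

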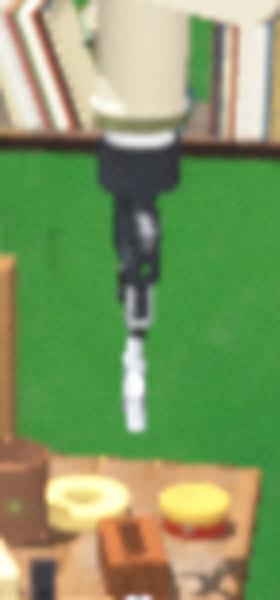

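The pliers hang upright in the grip with the tips at about (135,430) in the crop, and the pocket is empty. Now I'll check the ear positions more closely in the first top frame.

Run:
```python
from h import *
t=np.load("top0.npy",allow_pickle=True).item();s=np.load("side0.npy",allow_pickle=True).item()
st=sense();print(st["tool_pos"])
g=cv2.cvtColor(t["frame"],cv2.COLOR_BGR2GRAY)
print("cols 308-329");
for v in range(238,254): print(v,g[v,308:330].tolist())
C=np.array([479.5,-119.6,62]);a=np.radians(9);R=np.array([np.sin(a),-np.cos(a),0]);Y=np.array([np.cos(a),np.sin(a),0]);Z=np.array([0,0,1])
def W(x,y,z):
    u=.5*z+.866*x; v=.866*z-.5*x; return C+R*u+Z*v+Y*y
for x in(-14.5,-9.5,9.5,14.5):
    print(x,[np.round(proj(t,W(x,y,z))[0],1).tolist() for z in(40,62) for y in(-12,12)])
gs=cv2.cvtColor(s["frame"],cv2.COLOR_BGR2GRAY)
print("side"); 
for v in range(226,262,3): print(v,gs[v,352:372].tolist())
print([np.round(proj(s,W(-14.5,y,z))[0],1).tolist() for z in(40,62) for y in(-12,12)])
```

```text
[ 430.79813171 -334.05970793  349.11670379]
cols 308-329
238 [131, 128, 153, 181, 192, 201, 218, 220, 214, 201, 185, 172, 178, 184, 187, 182, 174, 154, 136, 130, 131, 134]
239 [170, 143, 150, 178, 196, 205, 218, 221, 217, 204, 187, 162, 159, 179, 186, 182, 167, 143, 129, 128, 130, 131]
240 [190, 150, 145, 174, 193, 201, 217, 221, 217, 202, 173, 128, 120, 162, 176, 167, 136, 103, 104, 123, 128, 127]
241 [194, 153, 142, 170, 188, 193, 210, 215, 205, 173, 123, 78, 80, 120, 128, 109, 82, 67, 86, 116, 125, 127]
242 [194, 151, 138, 161, 175, 177, 188, 175, 154, 114, 68, 43, 53, 76, 71, 55, 43, 46, 77, 111, 123, 126]
243 [195, 162, 131, 138, 136, 132, 125, 110, 93, 69, 45, 34, 39, 48, 43, 36, 34, 42, 72, 108, 120, 124]
244 [198, 176, 122, 90, 81, 77, 74, 84, 87, 82, 55, 36, 35, 39, 36, 33, 35, 45, 71, 101, 117, 121]
245 [193, 157, 93, 53, 45, 49, 58, 81, 91, 88, 59, 41, 41, 37, 35, 42, 65, 91, 109, 109, 114, 116]
246 [187, 130, 64, 40, 40, 46, 55, 74, 86, 75, 53, 56, 67, 49, 37, 64, 118, 153, 156, 134, 115, 110]
247 [185, 128, 64, 41, 41, 44, 53, 69, 86, 79, 72, 86, 91, 67, 45, 87, 155, 176
[... 1532 characters left out ...]
 81, 154, 210, 228, 231, 233, 232, 233, 231]
244 [175, 223, 234, 236, 230, 186, 106, 72, 66, 63, 65, 112, 196, 229, 238, 239, 239, 239, 239, 239]
247 [53, 100, 175, 200, 192, 144, 83, 58, 55, 56, 60, 87, 149, 197, 210, 210, 213, 214, 215, 214]
250 [37, 77, 137, 163, 155, 107, 59, 35, 30, 33, 39, 72, 138, 164, 168, 169, 172, 173, 173, 175]
253 [33, 86, 160, 184, 178, 128, 63, 32, 29, 29, 31, 69, 126, 139, 127, 126, 124, 126, 133, 148]
256 [33, 56, 99, 123, 118, 106, 92, 87, 86, 85, 87, 92, 102, 110, 111, 110, 107, 109, 110, 116]
259 [32, 55, 99, 116, 123, 122, 121, 118, 119, 119, 119, 119, 117, 130, 183, 230, 212, 155, 123, 115]
[[364.8, 234.5], [358.1, 234.4], [364.9, 228.3], [358.1, 228.2]]
```

Emit:
{"name": "servo_tool", "arguments": {"plan": [[[0.0135, 0.0472, 0, -1.6, 0.056], [0.0135, 0.0472, 0, -1.6, 0.056], [0.0135, 0.0472, 0, -1.6, 0.056], [0.0132, 0.0472, 0, -1.5, 0.056], [0, 0, 0, 0, 0.056], [0, 0, 0, 0, 0.056], [0, 0, 0, 0, 0.056]]]}}

```text
time: 4.95
tool_pos: [483.0, -144.9, 343.5]
tcp_rot: [180.0, 0.1, 9.0]
ft_force: [0.1, 0.5, -2.3]
finger_gap: 56.2
grip_force: 7.2
```

Run:
```python
from h import *
s=optics.snapshot("side");t=optics.snapshot("top")
np.save("s2.npy",s,allow_pickle=True)
for i in range(3): 
    st=sense();print(st["tool_pos"],st["tcp_rot"],st["ft_force"],st["finger_gap"],st["grip_force"]); optics.snapshot("side")
a=cv2.resize(s["frame"][155:265,330:400],None,fx=5,fy=5,interpolation=cv2.INTER_CUBIC);b=cv2.resize(t["frame"][200:310,280:370],None,fx=5,fy=5,interpolation=cv2.INTER_CUBIC)
cv2.imwrite("pics/c.png",np.hstack([a,b]))
```

```text
[ 482.99585209 -145.56431517  343.61708621] [1.79997712e+02 3.26998942e-02 8.87082751e+00] [-0.65022375  0.25969555 -0.18180123] 56.21586911633185 7.246911632828414
[ 482.99932444 -145.60376641  343.68389062] [-1.79998514e+02  2.60546711e-02  8.85552552e+00] [ 0.36306887  0.00357635 -2.00633611] 55.639818931942635 7.244125222787261
[ 483.0359374  -145.53536248  343.71835863] [-1.79996085e+02  2.06579712e-02  8.85288338e+00] [ 1.13913044 -0.39022072 -1.53333678] 55.754208451094435 7.247399012558162
```

View pics/c.png

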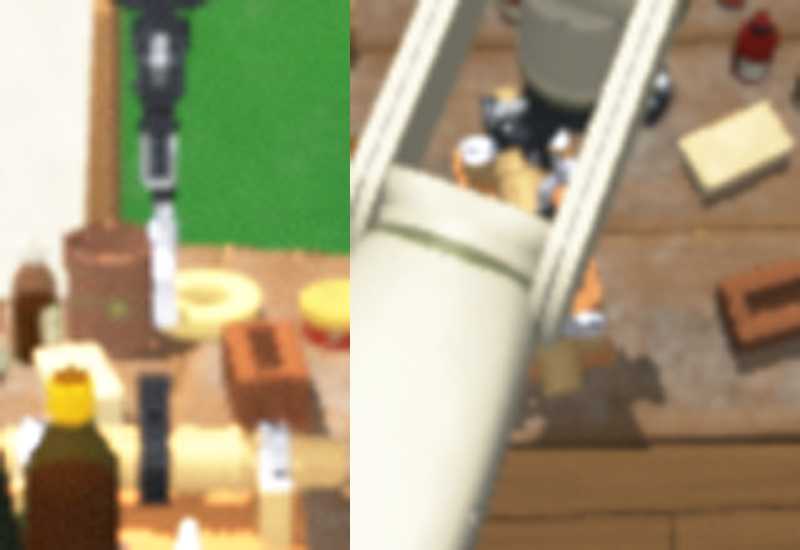

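The side half shows the jaw tip at (166,328), about 11 zoomed px right of the clip's column at 154, so the pliers must go about 6–7 mm further in +x. The empty pocket's centre is at (268,347).

Run:
```python
from h import *
s=np.load("s2.npy",allow_pickle=True).item()
c=lambda u,v:(np.array([u,v])+.5)/5-.5+[330,155]
o,d=ray(s,[c(166,328),c(154,375),c(154,440)])
for i,y in((0,-122),(1,-132),(2,-96)): print(np.round(o+d[i]*(y-o[1])/d[i][1],1))
print("pocket",plane(s,c(268,347),51))
print("pred tip",proj(s,[479.6,-122,170]))
```

```text
[ 475.3 -122.   162.8]
[ 485.3 -132.   120.2]
[479.2 -96.   87.9]
pocket [[ 427.48153234 -329.48057577   51.        ]]
pred tip [[361.57724156 218.25194194]]
```

Emit:
{"name": "servo_tool", "arguments": {"plan": [[[0.0065, 0.001, -0.02, 0, 0.056], [0, 0, -0.02, 0, 0.056], [0, 0, -0.01, 0, 0.056], [0, 0, -0.007, 0, 0.056], [0, 0, -0.005, 0, 0.056], [0, 0, 0, 0, 0.056], [0, 0, 0, 0, 0.056]]]}}

```text
time: 5.9
tool_pos: [490.1, -143.5, 282.6]
tcp_rot: [180.0, -0.1, 9.0]
ft_force: [0.9, 1.6, -1.7]
finger_gap: 56.3
grip_force: 7.2
```

Run:
```python
from h import *
s=optics.snapshot("side");t=optics.snapshot("top")
np.save("s3.npy",s,allow_pickle=True)
st=sense();print(st["tool_pos"],st["tcp_rot"],st["ft_force"],st["finger_gap"],st["grip_force"])
a=cv2.resize(s["frame"][195:255,335:385],None,fx=8,fy=8,interpolation=cv2.INTER_CUBIC);b=cv2.resize(t["frame"][215:275,300:345],None,fx=8,fy=8,interpolation=cv2.INTER_CUBIC)
cv2.imwrite("pics/d.png",np.hstack([a,b]))
```

```text
[ 490.21031329 -143.45409403  282.80028707] [ 1.79960281e+02 -6.86600684e-02  8.96954738e+00] [ 0.25991718  0.3958312  -1.0819242 ] 56.110614269178114 7.2479861858300865
```

View pics/d.png

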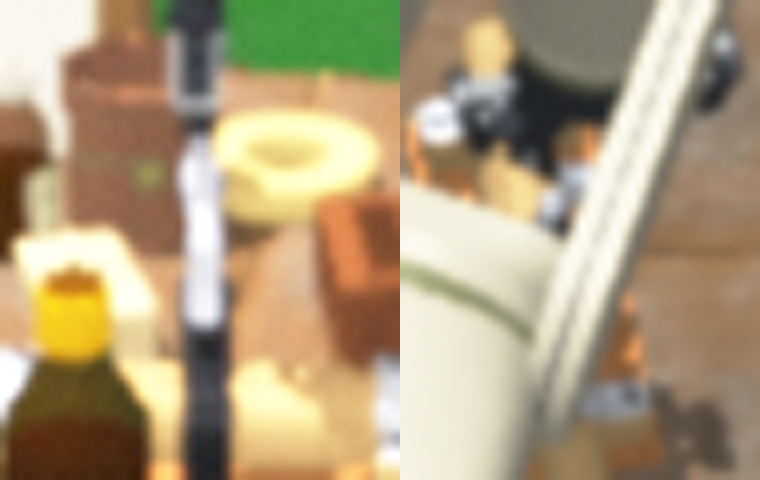

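The jaw stands in line with the clip column (205 vs 207), with its tip at row 327, so z≈105. That overlaps the ears as planned, so I'll squeeze now and raise slightly to make up for the jaws lengthening.

Emit:
{"name": "servo_tool", "arguments": {"plan": [[[0, 0, 0.0005, 0, 0.05], [0, 0, 0.001, 0, 0.045], [0, 0, 0.001, 0, 0.041], [0, 0, 0.001, 0, 0.038], [0, 0, 0.001, 0, 0.035], [0, 0, 0, 0, 0.035]]], "force": 70}}

```text
time: 6.6
tool_pos: [490.4, -143.9, 287.5]
tcp_rot: [179.9, -0.1, 9.0]
ft_force: [0.9, -3.0, 5.5]
finger_gap: 35.8
grip_force: 25.4
```

Emit:
{"name": "servo_tool", "arguments": {"plan": [[[0, 0, 0.0005, 0, 0.032], [0, 0, 0.0005, 0, 0.029], [0, 0, 0.0005, 0, 0.027], [0, 0, 0, 0, 0.025], [0, 0, 0, 0, 0.025], [0, 0, 0, 0, 0.025]]]}}

```text
time: 7.2
tool_pos: [490.2, -143.0, 288.6]
tcp_rot: [-180.0, -0.1, 9.0]
ft_force: [0.7, 0.5, 7.1]
finger_gap: 25.7
grip_force: 25.5
```

Run:
```python
from h import *
s=optics.snapshot("side");st=sense();print(st["tool_pos"],st["tcp_rot"],st["ft_force"],st["wrist_torque"],st["finger_gap"],st["grip_force"])
for n,f in(("s",s["frame"]),("s3",np.load("s3.npy",allow_pickle=True).item()["frame"])):
    g=cv2.cvtColor(f,cv2.COLOR_BGR2GRAY); print(n,g[216:244,360:362].mean(1).astype(int).tolist())
```

```text
[ 490.15016056 -142.93145279  288.53612663] [-1.79968776e+02 -5.98548989e-02  8.98427875e+00] [0.72377623 0.88463808 7.80921456] [ 0.29902357  0.03218958 -0.00966361] 25.64617171855202 25.534641857884708
s [224, 232, 237, 235, 229, 236, 247, 251, 252, 253, 252, 244, 230, 223, 218, 212, 212, 217, 209, 160, 90, 59, 46, 42, 57, 70, 87, 92]
s3 [228, 226, 227, 228, 238, 247, 251, 252, 252, 250, 243, 235, 233, 231, 233, 237, 241, 242, 236, 184, 97, 51, 43, 46, 60, 66, 71, 78]
```

Emit:
{"name": "servo_tool", "arguments": {"plan": [[[0, 0, 0, 0, 0.024], [0, 0, 0, 0, 0.023], [0, 0, 0, 0, 0.022], [0, 0, 0, 0, 0.022], [0, 0, 0, 0, 0.022]]]}}

```text
time: 7.75
tool_pos: [490.3, -143.0, 289.0]
tcp_rot: [-180.0, -0.1, 9.0]
ft_force: [-0.1, 0.9, 9.0]
finger_gap: 22.8
grip_force: 31.7
```

Emit:
{"name": "servo_tool", "arguments": {"plan": [[[0, 0, 0, 0, 0.021], [0, 0, 0, 0, 0.0205], [0, 0, 0, 0, 0.0205], [0, 0, 0, 0, 0.0205]]]}}

```text
time: 8.15
tool_pos: [490.4, -143.1, 289.2]
tcp_rot: [180.0, -0.1, 9.0]
ft_force: [0.2, -0.1, 10.4]
finger_gap: 21.3
grip_force: 37.9
```

Emit:
{"name": "servo_tool", "arguments": {"plan": [[[0, 0, 0, 0, 0.025], [0, 0, 0, 0, 0.03], [0, 0, 0, 0, 0.033], [0, 0, 0, 0, 0.033], [0, 0, 0, 0, 0.033]]]}}

```text
time: 8.65
tool_pos: [489.7, -143.2, 287.5]
tcp_rot: [-180.0, 0.0, 9.0]
ft_force: [0.0, -1.1, 0.7]
finger_gap: 32.8
grip_force: 18.6
```

Emit:
{"name": "servo_tool", "arguments": {"plan": [[[0, 0, 0, 0, 0.037], [0, 0, 0, 0, 0.041], [0, 0, 0, 0, 0.041], [0, 0, 0, 0, 0.041]]]}}

```text
time: 9.05
tool_pos: [489.7, -143.3, 287.6]
tcp_rot: [-180.0, 0.0, 9.0]
ft_force: [-0.1, 0.2, -1.0]
finger_gap: 41.3
grip_force: 9.0
```

Emit:
{"name": "servo_tool", "arguments": {"plan": [[[0, 0, 0, 0, 0.046], [0, 0, 0, 0, 0.049], [0, 0, 0, 0, 0.049], [0, 0, 0, 0, 0.049]]]}}

```text
time: 9.45
tool_pos: [489.9, -143.3, 287.9]
tcp_rot: [180.0, 0.0, 9.0]
ft_force: [0.2, -0.3, -0.5]
finger_gap: 49.0
grip_force: 8.0
```

Emit:
{"name": "servo_tool", "arguments": {"plan": [[[0, 0, 0.005, 0, 0.056], [0, 0, 0.005, 0, 0.056], [0, 0, 0.02, 0, 0.056], [0, 0, 0.03, 0, 0.056], [-0.012, -0.045, 0, 1.5, 0.056], [-0.012, -0.045, 0, 1.5, 0.056], [-0.012, -0.045, 0, 1.5, 0.056], [-0.012, -0.045, 0, 1.5, 0.056], [0, 0, 0, 0, 0.056], [0, 0, 0, 0, 0.056]]]}}

```text
time: 10.45
tool_pos: [441.4, -324.4, 348.2]
tcp_rot: [-180.0, -0.0, 14.8]
ft_force: [0.0, -0.3, -0.8]
finger_gap: 56.1
grip_force: 7.2
```

Run:
```python
from h import *
t=optics.snapshot("top");s=optics.snapshot("side")
np.save("t4.npy",t,allow_pickle=True);np.save("s4.npy",s,allow_pickle=True)
st=sense();print(st["tool_pos"],st["tcp_rot"],st["finger_gap"],st["grip_force"])
g=cv2.cvtColor(t["frame"],cv2.COLOR_BGR2GRAY)
for v in range(238,250): print(v,g[v,308:330].tolist())
a=cv2.resize(t["frame"][215:275,290:340],None,fx=8,fy=8,interpolation=cv2.INTER_CUBIC);b=cv2.resize(s["frame"][190:250,350:400],None,fx=8,fy=8,interpolation=cv2.INTER_CUBIC)
cv2.imwrite("pics/e.png",np.hstack([a,b]))
```

```text
[ 442.17419617 -322.75975765  348.21701989] [-1.79992245e+02 -2.73179976e-02  1.49799302e+01] 55.81789097949951 7.232485364656895
238 [131, 129, 154, 182, 193, 201, 218, 221, 215, 201, 185, 175, 181, 184, 183, 185, 190, 193, 185, 162, 172, 198]
239 [171, 144, 149, 179, 197, 207, 219, 222, 217, 205, 192, 175, 169, 168, 168, 178, 185, 183, 165, 158, 183, 198]
240 [191, 152, 147, 175, 194, 202, 218, 222, 219, 208, 194, 164, 130, 112, 123, 160, 171, 163, 145, 167, 189, 191]
241 [195, 152, 141, 171, 188, 192, 215, 220, 213, 201, 178, 133, 84, 68, 108, 148, 156, 138, 140, 172, 188, 190]
242 [195, 153, 139, 164, 182, 182, 200, 202, 177, 151, 120, 81, 50, 69, 118, 141, 140, 127, 154, 181, 195, 204]
243 [195, 164, 137, 149, 161, 147, 144, 136, 108, 91, 76, 52, 42, 70, 114, 131, 132, 143, 176, 198, 210, 218]
244 [199, 181, 135, 112, 104, 89, 85, 82, 72, 76, 73, 54, 42, 68, 110, 131, 150, 178, 200, 213, 221, 226]
245 [196, 172, 111, 67, 54, 51, 64, 71, 70, 66, 60, 49, 43, 78, 125, 157, 186, 207, 217, 221, 228, 230]
246 [193, 162, 96, 47, 40, 46, 60, 70, 69, 57, 45, 43, 70, 120, 167, 196, 213, 221, 226, 229, 232, 233]
247 [197, 180, 112, 50, 39, 44, 58, 68, 71, 69, 65, 84, 126, 174, 204, 219, 226, 228, 232, 233, 234, 235]
248 [198, 189, 131, 63, 43, 57, 84, 109, 122, 120, 123, 150, 184, 210, 221, 228, 233, 234, 235, 236, 236, 237]
249 [198, 192, 152, 85, 70, 106, 145, 182, 194, 188, 184, 198, 216, 224, 229, 233, 235, 236, 237, 237, 238, 238]
```

View pics/e.png

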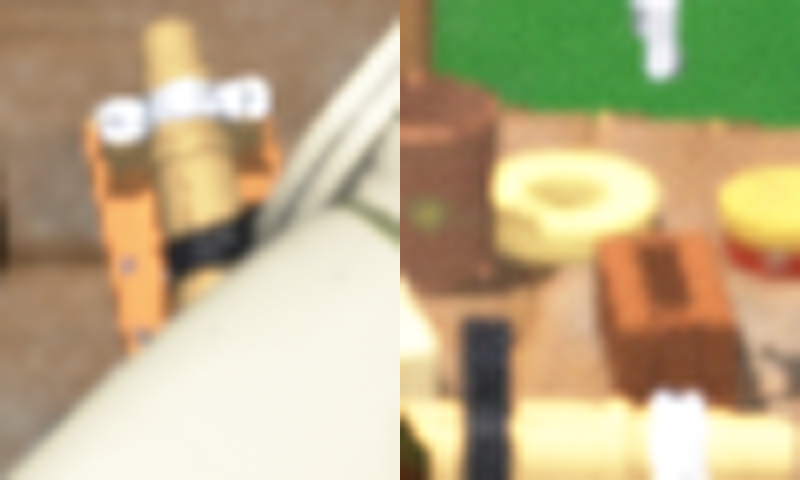

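The right half shows the pliers still upright above the block, with the pocket centre at (663,272). In the top half the left ear has moved about 1.2 px towards the right ear and stayed there, so the clip seems to be latched. The arm hides the right ear, so I'll swing aside briefly to measure it numerically.

Emit:
{"name": "servo_tool", "arguments": {"plan": [[[-0.03, -0.04, 0, 0, 0.056], [-0.03, -0.04, 0, 0, 0.056], [-0.02, -0.03, 0, 0, 0.056], [0, 0, 0, 0, 0.056], [0, 0, 0, 0, 0.056]]]}}

```text
time: 11.05
tool_pos: [362.3, -432.7, 348.0]
tcp_rot: [-180.0, -0.0, 15.0]
ft_force: [0.9, 0.3, -2.0]
finger_gap: 56.0
grip_force: 7.2
```

Run:
```python
from h import *
t=optics.snapshot("top");s=optics.snapshot("side")
np.save("t5.npy",t,allow_pickle=True);np.save("s5.npy",s,allow_pickle=True)
st=sense();print(st["tool_pos"],st["tcp_rot"],st["finger_gap"],st["grip_force"])
g=cv2.cvtColor(t["frame"],cv2.COLOR_BGR2GRAY)
for v in range(238,248): print(v,g[v,315:330].tolist())
# pocket in side view: dark region on block top
f=cv2.cvtColor(s["frame"],cv2.COLOR_BGR2GRAY); print("side block")
for v in range(214,242,2): print(v,f[v,372:398].tolist())
```

```text
[ 362.99863014 -432.00869333  348.07691164] [-1.79992092e+02 -3.35616380e-02  1.50712682e+01] 56.208227888558724 7.202395509229973
238 [221, 214, 202, 186, 175, 182, 185, 184, 181, 173, 159, 139, 130, 132, 135]
239 [222, 217, 206, 191, 175, 170, 169, 166, 168, 155, 154, 139, 130, 132, 132]
240 [222, 219, 209, 194, 165, 130, 111, 110, 119, 112, 124, 125, 128, 129, 129]
241 [221, 214, 201, 178, 134, 84, 57, 60, 66, 72, 100, 120, 126, 128, 128]
242 [203, 175, 151, 121, 82, 50, 38, 43, 41, 50, 88, 129, 130, 127, 127]
243 [136, 107, 92, 76, 53, 36, 33, 35, 37, 43, 94, 145, 137, 126, 126]
244 [81, 72, 76, 75, 55, 38, 34, 32, 39, 45, 89, 139, 132, 123, 123]
245 [71, 71, 66, 61, 48, 34, 32, 33, 50, 77, 116, 150, 132, 117, 116]
246 [70, 71, 56, 45, 37, 36, 31, 41, 87, 135, 162, 167, 141, 118, 110]
247 [68, 72, 69, 64, 64, 60, 48, 57, 115, 165, 179, 176, 159, 136, 125]
side block
214 [211, 218, 227, 238, 248, 250, 251, 251, 249, 240, 210, 186, 178, 175, 174, 175, 172, 186, 222, 233, 234, 234, 233, 232, 231, 231]
216 [243, 246, 248, 249, 250, 250, 249, 247, 237, 209, 180, 179, 180, 179, 177, 17
[... 902 characters left out ...]
, 121, 116, 115, 115, 116, 116, 119, 125, 125, 132, 160, 185, 194, 194, 195, 196]
232 [184, 179, 161, 126, 100, 98, 95, 96, 92, 92, 90, 86, 91, 86, 84, 85, 85, 91, 88, 90, 110, 162, 192, 198, 196, 195]
234 [188, 184, 173, 140, 107, 95, 91, 86, 88, 82, 84, 86, 85, 86, 82, 84, 86, 88, 86, 85, 86, 121, 170, 197, 200, 202]
236 [181, 178, 171, 153, 125, 100, 91, 85, 84, 77, 80, 83, 87, 86, 85, 83, 88, 85, 88, 88, 89, 106, 144, 182, 198, 202]
238 [180, 178, 177, 167, 142, 116, 93, 87, 87, 97, 123, 119, 110, 117, 134, 106, 87, 86, 84, 87, 94, 99, 119, 175, 193, 197]
240 [226, 221, 217, 220, 236, 231, 195, 147, 151, 217, 250, 251, 244, 245, 251, 228, 159, 132, 121, 108, 103, 102, 113, 154, 189, 199]
```

Run:
```python
from h import *
s=np.load("s5.npy",allow_pickle=True).item()
for n,px,tcp in(("b",(383.6,197.3),(430.2,-333.6,344)),("e",(382.06,199.6),(442,-323,348.2))):
    o,d=ray(s,[px]); y=tcp[1]+21; p=o+d[0]*(y-o[1])/d[0][1]; print(n,np.round(p-np.array(tcp),1))
g=cv2.cvtColor(s["frame"],cv2.COLOR_BGR2GRAY)
print(plane(s,[(382.4,223.5)],51))
# tip now: predicted then rows
tcp=np.array([362.6,-432.3,348.1]); p=proj(s,tcp+[-6,21,-178])[0]; print(p)
u,v=np.round(p).astype(int)
for w in range(v-8,v+7): print(w,g[w,u-7:u+8].tolist())
```

```text
b [  -3.8   21.  -171.4]
e [ -11.2   21.  -180.9]
[[ 431.11683908 -333.31956286   51.        ]]
[404.27467278 189.37392047]
181 [111, 112, 120, 150, 206, 234, 247, 247, 222, 153, 120, 112, 110, 112, 112]
182 [113, 110, 123, 158, 195, 222, 233, 231, 203, 149, 118, 111, 110, 114, 111]
183 [112, 115, 127, 156, 189, 215, 226, 224, 195, 145, 118, 112, 113, 110, 114]
184 [115, 114, 126, 154, 185, 223, 230, 224, 187, 142, 118, 115, 114, 113, 110]
185 [111, 115, 120, 137, 171, 225, 233, 221, 185, 139, 117, 116, 112, 114, 110]
186 [116, 111, 113, 120, 159, 225, 234, 227, 193, 145, 120, 112, 112, 114, 112]
187 [114, 112, 111, 111, 158, 225, 236, 233, 202, 150, 119, 113, 111, 110, 109]
188 [111, 115, 112, 116, 156, 222, 236, 233, 203, 149, 118, 110, 114, 110, 114]
189 [111, 112, 113, 117, 147, 202, 219, 214, 179, 138, 116, 112, 113, 109, 110]
190 [111, 111, 112, 111, 129, 158, 168, 164, 142, 119, 108, 111, 112, 113, 109]
191 [113, 112, 113, 110, 113, 121, 123, 121, 115, 112, 111, 110, 110, 111, 106]
192 [112, 111, 112, 110, 110, 109, 108, 108, 111, 107, 108, 110, 109, 107, 108]
193 [113, 113, 111, 111, 110, 109, 107, 109, 111, 109, 110, 110, 107, 109, 109]
194 [111, 112, 113, 107, 108, 109, 106, 107, 107, 111, 112, 109, 105, 105, 108]
195 [113, 110, 111, 110, 112, 108, 108, 106, 109, 107, 110, 107, 109, 108, 105]
```

Emit:
{"name": "servo_tool", "arguments": {"plan": [[[0.0229, 0.0334, 0, 0, 0.056], [0.0229, 0.0334, 0, 0, 0.056], [0.0229, 0.0334, 0, 0.5, 0.056], [0, 0, -0.04, 0, 0.056], [0, 0, -0.04, 0, 0.056], [0, 0, -0.024, 0, 0.056], [0, 0, 0, 0, 0.056], [0, 0, 0, 0, 0.056]]]}}

```text
time: 11.95
tool_pos: [431.3, -332.1, 244.6]
tcp_rot: [-180.0, -0.0, 15.6]
ft_force: [-0.5, -0.2, -1.0]
finger_gap: 56.0
grip_force: 7.2
```

Run:
```python
from h import *
s=optics.snapshot("side");st=sense();print(st["tool_pos"],st["tcp_rot"],st["ft_force"])
g=cv2.cvtColor(s["frame"],cv2.COLOR_BGR2GRAY)
for v in range(206,232): print(v,g[v,374:395].tolist())
T=st["tool_pos"]; print(proj(s,T+[-5.6,21,-178]),proj(s,[431,-333,51]))
c,sn=np.cos(np.radians(16.5)),np.sin(np.radians(16.5))
print(proj(s,[[431+c*a-sn*b,-333+sn*a+c*b,51] for a in(-10.5,10.5) for b in(-36,36)]))
```

```text
[ 431.64912987 -332.88870481  245.84712906] [ 1.79890677e+02 -7.96218585e-02  1.55424605e+01] [-0.99651283  0.10257191 -0.09785773]
206 [177, 191, 190, 187, 185, 182, 190, 230, 242, 239, 232, 218, 184, 165, 164, 176, 163, 153, 152, 155, 150]
207 [180, 189, 189, 188, 186, 182, 181, 210, 239, 237, 230, 207, 179, 163, 165, 172, 170, 171, 168, 170, 169]
208 [195, 194, 192, 189, 187, 184, 179, 197, 229, 233, 227, 201, 174, 165, 164, 170, 168, 174, 172, 174, 179]
209 [233, 228, 221, 212, 198, 189, 188, 213, 233, 237, 231, 205, 175, 169, 167, 170, 171, 171, 174, 174, 179]
210 [248, 247, 246, 242, 233, 217, 205, 226, 243, 249, 244, 213, 180, 168, 167, 171, 174, 173, 175, 181, 186]
211 [249, 249, 249, 249, 248, 243, 235, 236, 245, 253, 253, 234, 187, 172, 172, 174, 174, 184, 196, 205, 211]
212 [244, 247, 250, 251, 251, 249, 248, 244, 246, 253, 254, 241, 194, 176, 174, 178, 188, 206, 222, 226, 228]
213 [231, 241, 249, 251, 251, 250, 251, 248, 245, 253, 253, 243, 201, 178, 175, 188, 214, 228, 233, 234, 232]
214 [228, 239, 248, 251, 251, 251, 250, 244, 238, 246, 248, 233, 198, 179, 175, 189, 224
[... 1340 characters left out ...]
130, 153, 158, 154, 139, 112, 97, 93, 91, 97, 106, 124, 134, 134, 149, 168, 180, 186, 185]
228 [147, 110, 114, 144, 155, 153, 145, 124, 110, 109, 109, 117, 133, 146, 151, 152, 156, 165, 180, 186, 189]
229 [148, 107, 109, 142, 155, 152, 145, 126, 123, 124, 124, 130, 137, 143, 145, 147, 150, 156, 180, 189, 191]
230 [147, 109, 105, 128, 141, 142, 133, 122, 121, 120, 117, 116, 115, 113, 118, 123, 126, 132, 163, 185, 194]
231 [154, 118, 103, 109, 119, 114, 114, 110, 104, 99, 95, 97, 90, 88, 98, 98, 101, 103, 131, 171, 183]
[[383.09750347 222.1247069 ]] [[382.4194222  223.53778855]]
[[383.55183021 219.4476875 ]
 [386.6264332  227.5118396 ]
 [378.35311136 219.69664648]
 [381.24670356 227.77348604]]
```

Emit:
{"name": "servo_tool", "arguments": {"plan": [[[0.0025, 0.0005, -0.005, 0.5, 0.056], [0, 0, -0.01, 0, 0.056], [0, 0, -0.01, 0, 0.056], [0, 0, -0.01, 0, 0.056], [0, 0, 0, 0, 0.056]]]}}

```text
time: 12.5
tool_pos: [432.1, -331.8, 206.3]
tcp_rot: [-179.8, 0.1, 16.0]
ft_force: [0.5, 0.3, -1.9]
finger_gap: 56.0
grip_force: 7.2
```

Emit:
{"name": "servo_tool", "arguments": {"plan": [[[0, 0, -0.008, 0, 0.056], [0, 0, -0.004, 0, 0.056], [0, 0, -0.003, 0, 0.056], [0, 0, 0, 0, 0.056]]]}}

```text
time: 12.9
tool_pos: [432.9, -332.5, 193.4]
tcp_rot: [-180.0, 0.0, 16.0]
ft_force: [0.0, 0.4, -2.0]
finger_gap: 55.7
grip_force: 7.2
```

Emit:
{"name": "servo_tool", "arguments": {"plan": [[[0, 0, -0.002, 0, 0.056], [0, 0, -0.002, 0, 0.056], [0, 0, 0, 0, 0.056]]]}}

```text
time: 13.2
tool_pos: [433.2, -332.8, 190.1]
tcp_rot: [180.0, -0.0, 16.0]
ft_force: [-0.4, 0.1, -0.6]
finger_gap: 55.8
grip_force: 7.3
```

Emit:
{"name": "servo_tool", "arguments": {"plan": [[[0, 0, -0.002, 0, 0.056], [0, 0, -0.001, 0, 0.056], [0, 0, 0, 0, 0.056]]]}}

```text
time: 13.5
tool_pos: [434.2, -333.7, 189.2]
tcp_rot: [179.8, -0.1, 16.0]
ft_force: [-0.0, -0.4, 8.7]
finger_gap: 55.7
grip_force: 9.6
```

The tips have reached the pocket floor, so I'll release and rise.

Emit:
{"name": "servo_tool", "arguments": {"plan": [[[0, 0, 0, 0, 0.065], [0, 0, 0, 0, 0.085], [0, 0, 0, 0, 0.085], [0, 0, 0, 0, 0.085], [0, 0, 0.02, 0, 0.085], [0, 0, 0.04, 0, 0.085], [0, 0, 0.05, 0, 0.085], [-0.01, 0, 0.02, 0, 0.085], [0, 0, 0, 0, 0.085]]]}}

```text
time: 14.4
tool_pos: [423.8, -333.9, 321.8]
tcp_rot: [179.6, -0.2, 16.0]
ft_force: [0.0, -0.4, -0.3]
finger_gap: 84.8
grip_force: 0.0
```

Run:
```python
from h import *
s=optics.snapshot("side");st=sense();print(st["tool_pos"],st["tcp_rot"],st["ft_force"],st["finger_gap"])
s0=np.load("side0.npy",allow_pickle=True).item()
for n,v in(("old",s0),("new",s)):
    f=v["frame"]; hsv=cv2.cvtColor(f,cv2.COLOR_BGR2HSV).astype(int)
    g=cv2.cvtColor(f,cv2.COLOR_BGR2GRAY).astype(int)
    dk=g[192:216,374:395]<75; br=(hsv[205:232,374:395,2]>215)&(hsv[205:232,374:395,1]<35)
    for nm,m,o in(("dark",dk,192),("bright",br,205)):
        y,x=np.nonzero(m); print(n,nm,len(x),x.mean()+374,y.mean()+o,y.min()+o,y.max()+o,x.min()+374,x.max()+374)
    y,x=np.nonzero(dk)
    print([ (int(r+192),round(float(x[y==r].mean()+374),1)) for r in np.unique(y)])
# timer: white disc and knob in side/top
t=optics.snapshot("top"); np.save("t6.npy",t,allow_pickle=True);np.save("s6.npy",s,allow_pickle=True)
g=cv2.cvtColor(t["frame"],cv2.COLOR_BGR2GRAY)
for v in range(256,283): print(v,g[v,193:220].tolist())
```

```text
[ 423.46081785 -333.2645754   318.93926819] [ 1.79801928e+02 -1.15437319e-01  1.59447385e+01] [0.13392359 0.10412514 0.24417126] 85.21409227913556
old dark 84 383.04761904761904 204.58333333333334 197 214 380 386
old bright 21 382.8095238095238 223.8095238095238 219 227 382 384
[(197, 382.5), (198, 382.0), (199, 382.0), (200, 382.0), (201, 382.0), (202, 382.5), (203, 383.0), (204, 383.5), (205, 383.5), (206, 383.5), (207, 383.5), (208, 383.0), (209, 383.5), (210, 384.0), (211, 384.0), (212, 384.0), (213, 384.0), (214, 384.5)]
new dark 65 384.0769230769231 204.30769230769232 197 214 381 387
new bright 58 383.2241379310345 221.63793103448276 211 228 381 386
[(197, 383.0), (198, 383.5), (199, 383.0), (200, 383.0), (201, 383.0), (202, 383.0), (203, 384.0), (204, 384.5), (205, 384.5), (206, 384.5), (207, 384.0), (208, 384.5), (209, 385.0), (210, 385.5), (211, 385.5), (212, 385.5), (213, 385.5), (214, 385.0)]
256 [146, 153, 158, 157, 158, 156, 157, 158, 154, 150, 146, 144, 141, 141, 143, 145, 145, 143, 141, 139, 135, 135, 134, 135, 133, 131, 131]
257 [157, 158, 160, 160, 159, 159, 161, 163
[... 2889 characters left out ...]
148]
278 [135, 137, 138, 139, 135, 129, 160, 205, 228, 239, 240, 237, 236, 238, 238, 230, 213, 187, 166, 153, 121, 98, 108, 132, 140, 142, 143]
279 [138, 138, 136, 137, 134, 125, 119, 138, 156, 173, 187, 195, 197, 189, 177, 167, 160, 154, 133, 121, 111, 109, 127, 138, 141, 139, 137]
280 [137, 137, 135, 134, 132, 131, 127, 125, 118, 119, 129, 141, 148, 144, 132, 118, 110, 110, 101, 109, 129, 136, 140, 143, 143, 139, 133]
281 [134, 134, 133, 132, 131, 131, 131, 130, 123, 108, 105, 108, 106, 104, 101, 96, 97, 97, 101, 121, 137, 142, 143, 143, 144, 142, 136]
282 [129, 131, 130, 128, 128, 127, 127, 130, 131, 127, 123, 119, 106, 104, 102, 106, 118, 121, 120, 127, 135, 140, 141, 144, 146, 145, 140]
```

The pliers stand upright in the block at their original height. Next is the timer: its centre, bar direction and dial orientation, from averaged frames.

```bash
cat > tm.py <<'E'
from h import *
from scipy.ndimage import map_coordinates
def avg(n,k=4):
    L=[optics.snapshot(n) for _ in range(k)]; s=dict(L[0]); s["frame"]=np.mean([l["frame"] for l in L],0).astype(np.uint8); return s
def circ(c,r,z,n=180):
    a=np.linspace(0,2*np.pi,n,endpoint=False); return np.c_[c[0]+r*np.cos(a),c[1]+r*np.sin(a),np.full(n,z)]
E
python3 - <<'E'
from tm import *
V={n:avg(n) for n in("top","side")}
for n in V: np.save(f"av_{n}.npy",V[n],allow_pickle=True)
roi={"top":(190,250,224,288),"side":(332,322,382,370)}
C={}
for n,s in V.items():
    x0,y0,x1,y1=roi[n]; f=s["frame"][y0:y1,x0:x1]; big=cv2.resize(f,None,fx=4,fy=4,interpolation=cv2.INTER_CUBIC)
    h=cv2.cvtColor(big,cv2.COLOR_BGR2HSV); m=((h[...,2]>205)&(h[...,1]<50)).astype(np.uint8)
    cs,_=cv2.findContours(m,cv2.RETR_EXTERNAL,cv2.CHAIN_APPROX_NONE); c=max(cs,key=cv2.contourArea)[:,0]
    c=(c+.5)/4-.5+[x0,y0]; obs=[c[:,0].min(),c[:,0].max(),c[:,1].min()]
    g=np.array([410.,355.])
    for _ in range(6):
        p=proj(s,np.r_[circ(g,47,32),circ(g,47,0)]); o=[p[:,0].min(),p[:,0].max(),p[:,1].min()]
        e=np.array([(obs[0]+obs[1]-o[0]-o[1])/2,obs[2]-o[2]])
        J=np.array([(proj(s,[g[0]+d[0],g[1]+d[1],32])-proj(s,[g[0],g[1],32]))[0] for d in((1,0),(0,1))]).T
        g=g+np.linalg.solve(J,e)
    print(n,"centre",g,"width obs/pred",obs[1]-obs[0],o[1]-o[0]); C[n]=g
c=(C["top"]+C["side"])/2
for n,s in V.items():
    gr=cv2.cvtColor(s["frame"],cv2.COLOR_BGR2GRAY).astype(float); out=[]
    for r in(34,38,42,45):
        p=proj(s,circ(C[n],r,32,72)); out.append(map_coordinates(gr,[p[:,1],p[:,0]],order=1))
    out=np.array(out).astype(int); print(n)
    for i in range(72): print(i*5,out[:,i].tolist(),end=" ; " if i%4<3 else "\n")
E
```

```text
top centre [410.52390806 356.47469075] width obs/pred 21.75 23.981357937402436
side centre [425.1005225  348.87804484] width obs/pred 42.5 34.83760514427132
top
0 [252, 255, 249, 232] ; 5 [252, 255, 249, 227] ; 10 [252, 254, 252, 228] ; 15 [253, 254, 250, 224]
20 [250, 251, 237, 213] ; 25 [241, 240, 227, 201] ; 30 [236, 246, 233, 208] ; 35 [237, 247, 240, 220]
40 [220, 240, 233, 211] ; 45 [193, 210, 212, 195] ; 50 [184, 181, 190, 183] ; 55 [192, 205, 190, 183]
60 [226, 239, 229, 200] ; 65 [247, 252, 235, 209] ; 70 [253, 253, 238, 207] ; 75 [253, 251, 235, 199]
80 [253, 251, 225, 189] ; 85 [253, 252, 221, 183] ; 90 [253, 253, 218, 177] ; 95 [252, 250, 210, 171]
100 [250, 245, 202, 168] ; 105 [252, 243, 204, 172] ; 110 [253, 249, 223, 183] ; 115 [254, 252, 229, 182]
120 [254, 253, 227, 181] ; 125 [253, 248, 218, 177] ; 130 [252, 246, 220, 176] ; 135 [253, 250, 220, 177]
140 [254, 252, 233, 181] ; 145 [254, 254, 229, 182] ; 150 [254, 252, 237, 184] ; 155 [253, 252, 233, 191]
160 [254, 252, 233, 193] ; 165 [254, 253, 236, 190] ; 170 [254, 251, 234, 191] ; 175 [252, 249, 231, 195]
180 [25
[... 2137 characters left out ...]
 207, 184] ; 230 [153, 175, 164, 155] ; 235 [142, 145, 144, 137]
240 [148, 152, 154, 156] ; 245 [171, 177, 186, 190] ; 250 [200, 209, 218, 224] ; 255 [225, 227, 230, 231]
260 [231, 228, 222, 215] ; 265 [229, 218, 198, 179] ; 270 [222, 206, 186, 173] ; 275 [213, 201, 187, 178]
280 [206, 201, 199, 197] ; 285 [205, 204, 207, 208] ; 290 [210, 210, 210, 210] ; 295 [213, 213, 213, 212]
300 [214, 214, 213, 212] ; 305 [212, 212, 209, 208] ; 310 [209, 206, 206, 210] ; 315 [205, 203, 206, 213]
320 [201, 201, 208, 213] ; 325 [200, 202, 207, 212] ; 330 [199, 204, 209, 210] ; 335 [200, 205, 207, 207]
340 [201, 203, 202, 200] ; 345 [205, 199, 195, 192] ; 350 [207, 196, 190, 188] ; 355 [209, 194, 188, 186]
```

Run:
```python
from tm import *
V={n:np.load(f"av_{n}.npy",allow_pickle=True).item() for n in("top","side")}
t,s=V["top"],V["side"]
p=plane(t,[(201,265.8),(203,267.2),(205,268.6),(207,269.4)],67); print(np.round(p[:,:2]).tolist())
d=p[-1]-p[0]; print("top bar angle",np.degrees(np.arctan2(d[1],d[0])))
cs=lambda u,v:(np.array([u,v],float)+.5)/3.4-.5+[325,195]
q=plane(s,[cs(82,495),cs(128,461)],67); d=q[1]-q[0]; print("side bar",np.round(q),np.degrees(np.arctan2(d[1],d[0])))
c=[414.5,356.5]
for n,z in(("top",0),("side",0)):
    pr=proj(V[n],circ(c,47,32)); print(n,"pred bbox top circle",pr.min(0),pr.max(0))
g=cv2.cvtColor(s["frame"],cv2.COLOR_BGR2GRAY)
for v in list(range(326,336))+list(range(336,368,3)): print(v,g[v,334:380:1].tolist())
gr=cv2.cvtColor(t["frame"],cv2.COLOR_BGR2GRAY).astype(float)
o=np.mean([map_coordinates(gr,proj(t,circ(c,r,32,72)).T[::-1],order=1) for r in(34,37,40)],0).astype(int)
print([(i*5,v) for i,v in enumerate(o.tolist())])
```

```text
[[413.0, 365.0], [406.0, 356.0], [400.0, 347.0], [397.0, 338.0]]
top bar angle -121.45979641913668
side bar [[428. 392.  67.]
 [400. 346.  67.]] -120.86652289537487
top pred bbox top circle [194.0978973 256.7297281] [216.30961919 278.42405671]
side pred bbox top circle [338.71109952 331.34551949] [373.80730428 354.81474062]
326 [133, 134, 122, 132, 185, 207, 209, 209, 210, 216, 220, 219, 214, 211, 208, 206, 206, 209, 206, 190, 177, 172, 172, 173, 177, 179, 183, 184, 186, 187, 188, 189, 189, 189, 188, 185, 183, 181, 177, 172, 169, 162, 155, 149, 144, 140]
327 [109, 116, 124, 160, 196, 209, 209, 208, 211, 220, 224, 223, 221, 218, 215, 213, 211, 213, 209, 194, 179, 173, 171, 169, 170, 172, 176, 177, 178, 179, 180, 181, 182, 181, 179, 177, 172, 171, 168, 162, 157, 152, 147, 144, 143, 138]
328 [73, 83, 115, 167, 194, 203, 207, 209, 215, 222, 226, 226, 221, 219, 216, 214, 212, 214, 209, 195, 176, 170, 169, 170, 172, 178, 184, 185, 181, 172, 169, 168, 169, 168, 166, 162, 160, 157, 156, 157, 158, 150, 147, 143, 143, 133]
329 [82, 91, 117, 164, 190, 201, 206, 212, 218, 222, 224, 221, 216, 213
[... 4299 characters left out ...]
(65, 232), (70, 247), (75, 249), (80, 250), (85, 249), (90, 249), (95, 249), (100, 248), (105, 246), (110, 247), (115, 251), (120, 253), (125, 254), (130, 252), (135, 251), (140, 253), (145, 254), (150, 254), (155, 253), (160, 253), (165, 254), (170, 253), (175, 249), (180, 245), (185, 243), (190, 247), (195, 251), (200, 251), (205, 248), (210, 243), (215, 237), (220, 237), (225, 243), (230, 251), (235, 253), (240, 253), (245, 254), (250, 252), (255, 253), (260, 254), (265, 255), (270, 255), (275, 254), (280, 254), (285, 254), (290, 254), (295, 254), (300, 254), (305, 254), (310, 254), (315, 253), (320, 251), (325, 247), (330, 249), (335, 252), (340, 251), (345, 250), (350, 250), (355, 250)]
```

The timer centre is about (415,355), with the bar lying along 59°/239°. I'll grip at tool yaw 239, which leaves j6 the most clockwise room, and take the 63-minute stop, felt through the wrist torque, as the angle reference.

Emit:
{"name": "servo_tool", "arguments": {"plan": [[[0, 0.045, 0, 8.58, 0.085], [0, 0.045, 0, 8.58, 0.085], [0, 0.045, 0, 8.58, 0.085], [0, 0.045, 0, 8.58, 0.085], [0, 0.045, 0, 8.58, 0.085], [0, 0.045, 0, 8.58, 0.085], [0, 0.045, 0, 8.58, 0.085], [-0.015, 0.0417, 0, 8.58, 0.085], [-0.015, 0.0417, 0, 8.58, 0.085], [-0.015, 0.0417, 0, 8.58, 0.085]]]}}

```text
time: 15.9
tool_pos: [377.2, 109.0, 316.8]
tcp_rot: [180.0, -0.0, 102.1]
ft_force: [0.3, 0.1, -0.3]
finger_gap: 84.8
grip_force: 0.0
```

Emit:
{"name": "servo_tool", "arguments": {"plan": [[[-0.015, 0.0417, 0, 8.58, 0.085], [-0.015, 0.0417, 0, 8.58, 0.085], [-0.015, 0.0417, 0, 8.58, 0.085], [0, 0.041, 0, 8.58, 0.085], [0, 0.041, 0, 8.58, 0.085], [0, 0.041, 0, 8.58, 0.085], [0, 0, -0.03, 8.58, 0.085], [0, 0, -0.03, 8.58, 0.085], [0, 0, 0, 8.58, 0.085], [0, 0, 0, 8.58, 0.085]]]}}

```text
time: 16.9
tool_pos: [332.3, 355.2, 255.0]
tcp_rot: [-179.9, -0.2, -172.0]
ft_force: [-0.3, -0.4, 0.4]
finger_gap: 84.9
grip_force: 0.0
```

Emit:
{"name": "servo_tool", "arguments": {"plan": [[[0.0, 0, -0.02, 8.5, 0.085], [0.02, 0, -0.02, 8.5, 0.085], [0.03, 0, -0.02, 8.5, 0.085], [0.032, 0, -0.02, 8.5, 0.085], [0, 0, 0, 8.5, 0.085], [0, 0, 0, 8.5, 0.085], [0, 0, 0, 0, 0.085], [0, 0, 0, 0, 0.085]]]}}

```text
time: 17.7
tool_pos: [415.0, 355.6, 176.8]
tcp_rot: [180.0, -0.0, -121.7]
ft_force: [-0.5, 0.7, 1.1]
finger_gap: 85.1
grip_force: 0.0
```

Run:
```python
from tm import *
s=optics.snapshot("side");st=sense();print(st["tool_pos"],st["tcp_rot"],st["joint_pos"],st["ft_force"],st["wrist_torque"])
T=st["tool_pos"]; print("tool axis px z67",proj(s,[T[0],T[1],67]),"knob",proj(s,[415,355,67]))
q=plane(s,[(354.5,329.5),(344,340)],67);print(q)
# clip check while arm is away
t=optics.snapshot("top");g=cv2.cvtColor(t["frame"],cv2.COLOR_BGR2GRAY)
for v in(241,242,243,244): print(v,g[v,315:330].tolist())
f=cv2.cvtColor(s["frame"],cv2.COLOR_BGR2GRAY)
for v in range(322,350,2): print(v,f[v,336:378].tolist())
```

```text
[415.01124287 355.67832795 177.02266604] [-1.79993369e+02  1.57863963e-02 -1.21666496e+02] [ 3.52225684e+01  4.84041333e+00  1.01706895e+02  1.02015088e-04
  7.34355697e+01 -1.13110963e+02] [-0.22480871 -0.41273008  0.93637972] [-0.00859209 -0.0005397  -0.01762216]
tool axis px z67 [[356.07273827 331.90779792]] knob [[356.12122507 331.7460224 ]]
[[420.85548204 346.72714318  67.        ]
 [440.10816867 393.79390859  67.        ]]
241 [225, 219, 207, 185, 139, 87, 59, 61, 68, 74, 105, 125, 130, 131, 131]
242 [209, 182, 156, 125, 83, 50, 39, 44, 44, 51, 92, 134, 134, 130, 132]
243 [140, 111, 95, 79, 54, 38, 34, 38, 38, 44, 96, 150, 143, 129, 131]
244 [84, 75, 79, 76, 58, 41, 32, 35, 39, 46, 93, 145, 136, 127, 127]
322 [90, 92, 103, 149, 179, 189, 189, 194, 195, 197, 196, 194, 189, 189, 189, 179, 174, 179, 182, 186, 189, 190, 189, 191, 191, 190, 187, 182, 181, 190, 205, 201, 153, 89, 56, 54, 83, 131, 172, 184, 182, 179]
324 [91, 92, 136, 173, 190, 194, 197, 199, 201, 201, 195, 189, 184, 184, 188, 184, 173, 169, 169, 176, 178, 183, 184, 190, 193, 192, 189, 186, 188, 193, 205, 200, 168, 12
[... 1920 characters left out ...]
8, 212, 215, 206, 197, 199, 194, 187, 180, 177, 173, 176]
344 [177, 182, 211, 251, 255, 255, 255, 255, 255, 255, 253, 232, 197, 164, 145, 135, 130, 124, 120, 115, 121, 144, 178, 198, 212, 221, 226, 225, 225, 218, 207, 215, 228, 221, 214, 211, 205, 190, 179, 180, 184, 188]
346 [186, 189, 229, 254, 255, 255, 255, 254, 255, 255, 255, 243, 181, 163, 179, 171, 176, 160, 143, 153, 186, 215, 226, 228, 228, 226, 226, 218, 205, 191, 210, 247, 254, 246, 202, 191, 203, 183, 140, 120, 132, 142]
348 [190, 195, 233, 254, 255, 255, 255, 255, 255, 255, 255, 255, 254, 245, 225, 208, 210, 217, 215, 217, 221, 222, 219, 214, 207, 195, 182, 184, 207, 244, 255, 255, 255, 255, 250, 232, 222, 202, 148, 106, 96, 88]
```

Emit:
{"name": "servo_tool", "arguments": {"plan": [[[0, 0, -0.03, 0.5, 0.085], [0, 0, -0.02, 0, 0.085], [0, 0, -0.011, 0, 0.085], [0, 0, 0, 0, 0.05], [0, 0, 0, 0, 0.01], [0, 0, 0, 0, 0.01], [0, 0, 0, 0, 0.01], [0, 0, 0, 0, 0.01], [0, 0, 0, 0, 0.01]]], "force": 40}}

```text
time: 18.7
tool_pos: [413.7, 357.0, 117.1]
tcp_rot: [179.8, 0.0, -120.9]
ft_force: [-12.9, 3.9, 11.0]
finger_gap: 12.1
grip_force: 40.8
```

Emit:
{"name": "servo_tool", "arguments": {"plan": [[[-0.001, 0.001, 0.001, 0, 0.01], [0, 0, 0, -5, 0.01], [0, 0, 0, -7, 0.01], [0, 0, 0, -7, 0.01], [0, 0, 0, -7, 0.01], [0, 0, 0, 0, 0.01]]]}}

```text
time: 19.3
tool_pos: [413.2, 357.4, 117.2]
tcp_rot: [179.9, -0.0, -147.2]
ft_force: [-6.2, 3.7, 1.1]
finger_gap: 12.4
grip_force: 40.2
```

```bash
python3 -c "
from h import *
st=sense();print(st['tool_pos'],st['tcp_rot'],st['ft_force'],st['wrist_torque'],st['finger_gap'],st['joint_pos'])"
```

```text
[413.16258163 357.36004985 117.17724352] [ 1.79895023e+02 -3.49788963e-02 -1.47172954e+02] [-6.20344407  3.74935289  1.07578968] [ 0.58215557  0.74567443 -0.06370303] 12.434936619963013 [ 35.422538     9.15614859 103.8658884    0.1156392   67.00819418
 -87.44967236]
```

Emit:
{"name": "servo_tool", "arguments": {"plan": [[[-0.0005, 0.0003, 0, -7, 0.01], [0, 0, 0, -7, 0.01], [0, 0, 0, -7, 0.01], [0, 0, 0, -7, 0.01], [0, 0, 0, -7, 0.01], [0, 0, 0, -7, 0.01], [0, 0, 0, -7, 0.01], [0, 0, 0, -5, 0.01], [0, 0, 0, 0, 0.01]]]}}

```text
time: 20.2
tool_pos: [412.1, 357.9, 117.9]
tcp_rot: [-179.8, 0.2, 160.2]
ft_force: [-8.5, -2.0, 9.4]
finger_gap: 12.8
grip_force: 492.5
```

```bash
python3 -c "
from h import *
st=sense();print(st['tool_pos'],st['tcp_rot'],st['ft_force'],st['wrist_torque'],st['finger_gap'],st['joint_pos'])"
```

```text
[412.11104327 357.86960825 117.94838603] [-1.79813678e+02  1.63653974e-01  1.60167988e+02] [-8.47656159 -1.9736499   9.37171464] [-0.19883054  1.64397585 14.65981389] 12.791553114122562 [ 35.71707756   9.07364149 103.86757295  -0.26087871  67.12006367
 -34.34908562]
```

A pure torque of 14.7 N m with almost no side force means the knob is at its stop (63 min). I'll ease back to find the yaw where the torque vanishes.

Emit:
{"name": "servo_tool", "arguments": {"plan": [[[0, 0, 0, 1, 0.01], [0, 0, 0, 0.5, 0.01], [0, 0, 0, 0, 0.01]]]}}

```text
time: 20.5
tool_pos: [412.1, 357.9, 117.9]
tcp_rot: [-179.8, 0.1, 161.8]
ft_force: [-7.8, -0.1, 9.7]
finger_gap: 12.3
grip_force: 461.2
```

```bash
python3 -c "
from h import *
st=sense();print(st['tool_pos'],st['tcp_rot'],st['ft_force'],st['wrist_torque'],st['finger_gap'],st['joint_pos'],st['grip_force'])"
```

```text
[412.08341448 357.87363527 117.88942878] [-1.79813830e+02  1.46657514e-01  1.61788906e+02] [-7.78221807 -0.13713045  9.73257125] [-0.2131775   1.57297752 13.77901591] 12.306305966278293 [ 35.71256816   9.07716865 103.87055122  -0.24765252  67.11658029
 -35.9796703 ] 461.2328057549894
```

Emit:
{"name": "servo_tool", "arguments": {"plan": [[[0, 0, 0, 4, 0.01], [0, 0, 0, 4, 0.01], [0, 0, 0, 0, 0.01]]]}}

```text
time: 20.8
tool_pos: [412.2, 357.7, 117.8]
tcp_rot: [-179.9, 0.0, 169.5]
ft_force: [-8.3, -1.1, 8.1]
finger_gap: 12.5
grip_force: 321.6
```

```bash
python3 -c "
from h import *
st=sense();print(st['tcp_rot'],st['ft_force'],st['wrist_torque'],st['finger_gap'],st['grip_force'])"
```

```text
[-1.79860443e+02  4.84568270e-02  1.69539271e+02] [-8.27162465 -1.06508237  8.07401052] [-0.24290551  1.49955215  9.36726674] 12.527290629604982 321.5530905034393
```

Emit:
{"name": "servo_tool", "arguments": {"plan": [[[0, 0, 0, 5, 0.01], [0, 0, 0, 5, 0.01], [0, 0, 0, 0, 0.01]]]}}

```text
time: 21.1
tool_pos: [412.3, 357.6, 117.6]
tcp_rot: [-179.9, -0.0, 179.2]
ft_force: [-7.7, 0.3, 7.1]
finger_gap: 12.5
grip_force: 183.2
```

```bash
python3 -c "
from h import *
st=sense();print(st['tcp_rot'],st['ft_force'],st['wrist_torque'],st['finger_gap'],st['grip_force'])"
```

```text
[-1.79937429e+02 -4.56752529e-02  1.79192072e+02] [-7.69263566  0.33849398  7.08080941] [-4.23445230e-03  1.42182876e+00  4.88559172e+00] 12.450557257707729 183.18099330179393
```

Emit:
{"name": "servo_tool", "arguments": {"plan": [[[0, 0, 0, 3, 0.01], [0, 0, 0, 0, 0.01]]]}}

```text
time: 21.3
tool_pos: [412.3, 357.6, 117.5]
tcp_rot: [-180.0, -0.1, -178.0]
ft_force: [-7.7, 1.1, 6.7]
finger_gap: 12.3
grip_force: 149.3
```

```bash
python3 -c "
from h import *
st=sense();print(st['tcp_rot'],st['ft_force'],st['wrist_torque'],st['finger_gap'],st['grip_force'])"
```

```text
[-1.79964834e+02 -6.82700423e-02 -1.77987203e+02] [-7.67403202  1.08276023  6.6680148 ] [0.16107573 1.44931575 3.74143827] 12.270180376818336 149.3232784140855
```

Emit:
{"name": "servo_tool", "arguments": {"plan": [[[0, 0, 0, 3, 0.01], [0, 0, 0, 0, 0.01]]]}}

```text
time: 21.5
tool_pos: [412.4, 357.5, 117.4]
tcp_rot: [-180.0, -0.1, -175.1]
ft_force: [-7.9, 1.2, 5.7]
finger_gap: 12.8
grip_force: 117.7
```

```bash
python3 -c "
from h import *
st=sense();print(st['tcp_rot'],st['ft_force'],st['wrist_torque'],st['finger_gap'],st['grip_force'])
s=optics.snapshot('side');f=cv2.cvtColor(s['frame'],cv2.COLOR_BGR2GRAY)
for v in range(322,350,2): print(v,f[v,336:378].tolist())"
```

```text
[-1.79990992e+02 -8.42221061e-02 -1.75082057e+02] [-7.87774423  1.1622161   5.7237355 ] [0.15010073 1.37659655 2.66836971] 12.82311888755616 117.67932486953214
322 [87, 91, 98, 150, 176, 184, 186, 191, 194, 194, 195, 192, 176, 141, 95, 76, 125, 215, 237, 235, 206, 129, 69, 52, 51, 58, 94, 153, 182, 186, 187, 185, 179, 177, 183, 186, 187, 186, 183, 182, 181, 175]
324 [89, 88, 132, 170, 186, 190, 192, 197, 198, 197, 192, 187, 174, 145, 115, 118, 156, 214, 234, 230, 194, 136, 95, 80, 66, 77, 120, 174, 186, 190, 190, 189, 186, 180, 182, 182, 183, 178, 174, 169, 160, 154]
326 [108, 119, 166, 188, 192, 192, 193, 199, 205, 201, 197, 193, 182, 143, 100, 88, 119, 151, 166, 167, 137, 100, 84, 68, 87, 138, 170, 178, 181, 182, 181, 183, 180, 177, 175, 172, 169, 158, 155, 148, 141, 134]
328 [101, 151, 177, 188, 189, 192, 200, 205, 210, 210, 205, 201, 193, 161, 104, 64, 69, 85, 98, 95, 81, 62, 50, 48, 74, 124, 149, 153, 154, 155, 156, 154, 152, 147, 144, 143, 142, 143, 141, 134, 131, 130]
330 [135, 156, 175, 186, 194, 200, 204, 208, 205, 197, 192, 195, 194, 181, 123, 67, 51, 55, 59, 61, 58, 49, 47
[... 1283 characters left out ...]
, 122, 140, 194, 212, 202, 191, 178, 148, 110, 93, 86, 88, 86]
344 [177, 181, 208, 251, 255, 255, 255, 255, 255, 254, 242, 226, 221, 215, 203, 199, 214, 209, 174, 135, 118, 118, 123, 119, 117, 111, 112, 112, 109, 118, 149, 194, 211, 209, 208, 208, 191, 143, 103, 92, 92, 91]
346 [184, 185, 229, 254, 255, 255, 255, 254, 255, 255, 255, 243, 220, 219, 223, 225, 225, 224, 220, 202, 189, 157, 136, 119, 110, 112, 111, 114, 121, 145, 181, 205, 208, 194, 180, 188, 199, 174, 129, 101, 95, 91]
348 [186, 189, 232, 254, 255, 255, 255, 255, 255, 255, 255, 255, 254, 246, 225, 212, 211, 219, 219, 218, 218, 209, 183, 146, 129, 131, 139, 158, 179, 199, 212, 213, 211, 217, 219, 224, 219, 199, 144, 105, 93, 87]
```

Emit:
{"name": "servo_tool", "arguments": {"plan": [[[0, 0, 0, 3, 0.01], [0, 0, 0, 0, 0.01]]]}}

```text
time: 21.75
tool_pos: [412.4, 357.5, 117.3]
tcp_rot: [180.0, -0.1, -172.2]
ft_force: [-7.2, 1.7, 5.4]
finger_gap: 12.1
grip_force: 88.9
```

```bash
python3 -c "
from h import *
st=sense();print(st['tcp_rot'],st['ft_force'],st['wrist_torque'],st['finger_gap'],st['grip_force'])"
```

```text
[ 1.79985254e+02 -1.01378907e-01 -1.72167580e+02] [-7.20754029  1.71354713  5.38377154] [0.18006156 1.39470027 1.67741014] 12.059899829419985 88.94233088940382
```

Emit:
{"name": "servo_tool", "arguments": {"plan": [[[0, 0, 0, 2, 0.01], [0, 0, 0, 0, 0.01]]]}}

```text
time: 21.95
tool_pos: [412.4, 357.5, 117.3]
tcp_rot: [180.0, -0.1, -170.3]
ft_force: [-7.3, 2.0, 4.3]
finger_gap: 12.1
grip_force: 71.7
```

```bash
python3 -c "
from h import *
st=sense();print(st['tcp_rot'],st['ft_force'],st['wrist_torque'],st['finger_gap'],st['grip_force'])"
```

```text
[ 1.79966340e+02 -1.04292223e-01 -1.70253573e+02] [-7.3230144   2.04570559  4.2865009 ] [0.19277623 1.34005012 1.08357643] 12.14244426763662 71.65641183033586
```

Emit:
{"name": "servo_tool", "arguments": {"plan": [[[0, 0, 0, 2, 0.01], [0, 0, 0, 0, 0.01]]]}}

```text
time: 22.15
tool_pos: [412.7, 357.6, 117.2]
tcp_rot: [179.9, -0.1, -168.3]
ft_force: [-5.3, 2.8, 1.1]
finger_gap: 12.1
grip_force: 55.4
```

```bash
python3 -c "
from h import *
st=sense();print(st['tcp_rot'],st['ft_force'],st['wrist_torque'],st['finger_gap'],st['grip_force'])"
```

```text
[ 1.79942615e+02 -5.62108635e-02 -1.68276231e+02] [-5.34078536  2.81428573  1.11795292] [0.53749524 0.82099264 0.98596782] 12.09315789930058 55.41822421364486
```

Emit:
{"name": "servo_tool", "arguments": {"plan": [[[0, 0, 0, 1, 0.01], [0, 0, 0, 0, 0.01]]]}}

```text
time: 22.35
tool_pos: [412.7, 357.6, 117.2]
tcp_rot: [179.9, -0.1, -167.3]
ft_force: [-5.6, 2.7, 1.4]
finger_gap: 12.1
grip_force: 48.3
```

```bash
python3 -c "
from h import *
st=sense();print(st['tcp_rot'],st['ft_force'],st['wrist_torque'],st['finger_gap'],st['grip_force'])"
```

```text
[ 1.79937159e+02 -5.90644018e-02 -1.67330853e+02] [-5.57741474  2.67046297  1.38299145] [0.52883816 0.82130352 0.73441934] 12.086449461863173 48.306772112846375
```

Emit:
{"name": "servo_tool", "arguments": {"plan": [[[0, 0, 0, 1, 0.01], [0, 0, 0, 0, 0.01]]]}}

```text
time: 22.55
tool_pos: [412.7, 357.6, 117.2]
tcp_rot: [179.9, -0.1, -166.4]
ft_force: [-5.1, 2.8, 0.9]
finger_gap: 12.0
grip_force: 42.4
```

```bash
python3 -c "
from h import *
st=sense();print(st['tcp_rot'],st['ft_force'],st['wrist_torque'],st['finger_gap'],st['grip_force'])"
```

```text
[ 1.79928794e+02 -6.09028898e-02 -1.66363829e+02] [-5.1010279   2.76040087  0.91232908] [0.51774378 0.82898168 0.29083233] 12.003256836401428 42.379934191703796
```

Emit:
{"name": "servo_tool", "arguments": {"plan": [[[0, 0, 0, 1, 0.01], [0, 0, 0, 0, 0.01]]]}}

```text
time: 22.75
tool_pos: [412.9, 357.6, 117.1]
tcp_rot: [179.9, -0.0, -165.4]
ft_force: [-4.4, 2.8, 0.6]
finger_gap: 12.4
grip_force: 40.2
```

```bash
python3 -c "
from h import *
st=sense();print(st['tcp_rot'],st['ft_force'],st['wrist_torque'],st['finger_gap'],st['grip_force'])"
```

```text
[ 1.79922084e+02 -4.61513071e-02 -1.65387451e+02] [-4.35381921  2.8392356   0.58147685] [ 0.60424746  0.6251892  -0.01682015] 12.394064435236391 40.160831809043884
```

The torque vanishes at yaw ≈ -165.8°. That fits the dial, where the clear dips at 27° and 327° are the 60 and 0 marks, so body +x ≈ 0°. From the stop, 50 minutes is 65° anticlockwise, i.e. yaw ≈ -100.8°.

Emit:
{"name": "servo_tool", "arguments": {"plan": [[[0, 0, 0, 6, 0.01], [0, 0, 0, 8, 0.01], [0, 0, 0, 8, 0.01], [0, 0, 0, 8, 0.01], [0, 0, 0, 8, 0.01], [0, 0, 0, 8, 0.01], [0, 0, 0, 8, 0.01], [0, 0, 0, 7, 0.01], [0, 0, 0, 3.5, 0.01], [0, 0, 0, 0, 0.01]]]}}

```text
time: 23.75
tool_pos: [413.4, 357.1, 117.1]
tcp_rot: [180.0, 0.0, -100.9]
ft_force: [-2.9, 0.9, 0.0]
finger_gap: 12.0
grip_force: 40.1
```

```bash
python3 -c "
from h import *
st=sense();print(st['tool_pos'],st['tcp_rot'],st['ft_force'],st['wrist_torque'],st['finger_gap'],st['grip_force'])"
```

```text
[413.39914449 357.08225791 117.14201053] [ 1.79982523e+02  2.18096488e-02 -1.00886647e+02] [-2.88920441  0.90815211  0.00431476] [0.27857418 0.37641544 0.04109013] 11.980676216437436 40.123958587646484
```

Emit:
{"name": "servo_tool", "arguments": {"plan": [[[0, 0, 0, 0, 0.03], [0, 0, 0, 0, 0.085], [0, 0, 0, 0, 0.085], [0, 0, 0, 0, 0.085], [0, 0, 0.03, 0, 0.085], [0, 0, 0.05, 0, 0.085], [0, 0, 0.05, 0, 0.085], [-0.04, 0.02, 0.04, 0, 0.085], [-0.045, 0.02, 0, 0, 0.085], [-0.045, 0.02, 0, 0, 0.085]]]}}

```text
time: 24.75
tool_pos: [289.9, 414.4, 282.5]
tcp_rot: [-179.9, 0.2, -101.1]
ft_force: [-0.8, 0.3, -1.1]
finger_gap: 84.8
grip_force: 0.0
```

Emit:
{"name": "servo_tool", "arguments": {"plan": [[[-0.03, 0.04, 0, 0, 0.085], [-0.03, 0.04, 0, 0, 0.085], [-0.03, 0.04, 0, 0, 0.085], [-0.02, 0.04, 0, 0, 0.085], [0, 0, 0, 0, 0.085], [0, 0, 0, 0, 0.085]]]}}

```text
time: 25.35
tool_pos: [179.5, 573.9, 279.5]
tcp_rot: [-180.0, -0.1, -100.8]
ft_force: [0.0, -0.9, 0.2]
finger_gap: 85.3
grip_force: 0.0
```

Run:
```python
from tm import *
st=sense();print(st["tool_pos"],st["ft_force"],st["finger_gap"])
t=optics.snapshot("top");s=optics.snapshot("side")
g=cv2.cvtColor(t["frame"],cv2.COLOR_BGR2GRAY)
for v in range(258,279): print(v,g[v,195:218].tolist())
print(proj(t,[414,356,67]),{a:np.round(proj(t,[[414+k*26*np.cos(np.radians(a)),356+k*26*np.sin(np.radians(a)),67] for k in(-1,1)]),1).tolist() for a in(72,79,86)})
f=cv2.cvtColor(s["frame"],cv2.COLOR_BGR2GRAY)
for v in range(322,352,2): print(v,f[v,340:374].tolist())
print({a:np.round(proj(s,[[414+k*26*np.cos(np.radians(a)),356+k*26*np.sin(np.radians(a)),67] for k in(-1,1)]),1).tolist() for a in(72,79,86)})
for v in(241,242,243,244): print(v,g[v,315:330].tolist())
dk=f[192:216,374:395]<75; y,x=np.nonzero(dk); print("pliers dark",len(x),x.mean()+374,y.mean()+192)
h=cv2.cvtColor(t["frame"],cv2.COLOR_BGR2HSV)[248:282,248:280]; y,x=np.nonzero((h[...,1]<45)&(h[...,2]>150)); print("glue",x.mean()+248,y.mean()+248,len(x))
t0=np.load("top0.npy",allow_pickle=True).item();h=cv2.cvtColor(t0["frame"],cv2.COLOR_BGR2HSV)[248:282,248:280]; y,x=np.nonzero((h[...,1]<45)&(h[...,2]>150)); print("glue0",x.mean()+248,y.mean()+248,len(x))
```

```text
[179.48256082 573.93281013 279.46331181] [ 0.02769489 -0.91023916  0.19518109] 85.2688799552428
258 [160, 158, 158, 160, 164, 166, 164, 166, 190, 215, 222, 230, 238, 231, 222, 208, 187, 163, 150, 145, 144, 142, 140]
259 [158, 157, 160, 162, 166, 174, 181, 204, 246, 254, 255, 255, 255, 255, 254, 251, 237, 215, 177, 155, 146, 143, 142]
260 [158, 159, 162, 166, 186, 221, 229, 235, 254, 255, 255, 255, 255, 255, 255, 252, 246, 248, 233, 192, 158, 145, 143]
261 [163, 164, 167, 186, 234, 253, 253, 243, 252, 252, 252, 252, 253, 254, 254, 252, 254, 255, 254, 242, 197, 158, 147]
262 [164, 165, 171, 215, 251, 255, 254, 240, 234, 230, 229, 231, 233, 240, 249, 254, 255, 255, 255, 253, 231, 183, 157]
263 [165, 172, 187, 213, 247, 253, 248, 225, 211, 212, 214, 216, 217, 221, 230, 247, 255, 255, 254, 254, 245, 212, 175]
264 [172, 196, 232, 228, 224, 224, 213, 199, 195, 205, 208, 207, 209, 212, 213, 225, 248, 255, 255, 255, 253, 235, 195]
265 [176, 219, 240, 214, 178, 181, 191, 195, 197, 202, 197, 193, 195, 197, 194, 207, 238, 255, 255, 255, 255, 240, 179]
266 [188, 237, 244, 208, 162, 160, 172, 179,
[... 4094 characters left out ...]
350 [254, 255, 255, 255, 255, 255, 255, 255, 255, 255, 255, 254, 242, 214, 213, 217, 211, 196, 203, 218, 226, 228, 238, 252, 255, 255, 255, 255, 254, 254, 254, 247, 232, 202]
{72: [[361.0, 326.6], [351.8, 337.7]], 79: [[359.9, 326.3], [352.9, 338.0]], 86: [[358.7, 326.0], [354.0, 338.3]]}
241 [221, 214, 200, 178, 134, 84, 57, 59, 67, 72, 102, 122, 127, 126, 128]
242 [203, 177, 151, 120, 80, 48, 38, 42, 41, 49, 89, 129, 131, 126, 128]
243 [135, 107, 92, 75, 51, 36, 32, 35, 37, 45, 91, 145, 137, 125, 125]
244 [80, 71, 76, 74, 54, 38, 32, 33, 39, 45, 90, 140, 132, 123, 122]
pliers dark 80 383.6375 204.55
glue 261.64406779661016 261.2768361581921 177
glue0 261.45977011494256 261.132183908046 174
```

All checks agree: the bar lies at ≈79° (50 min), the clip is still shut, the pliers are upright and the glue hasn't moved. Handing in.

```bash
python3 -c "
from bench import r
print(r.hand_in())"
```

```text
the job is handed in; nothing more can be done
None
```

I've handed the job in, though no verdict came back: the clip is snapped shut, the pliers are upright in their block, the timer was wound to its stop and set back to 50 minutes, and the glue bottle hasn't moved.

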